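Pack up the specimen case

ROBOT

A 6-joint arm with a two-finger parallel gripper is mounted at the origin on the work surface. World frame = base frame: x ahead of the robot, y to its left, z up, the work surface at z = 0. Lengths are in m, angles in degrees, forces in N, time in s.
With the tool pointing down it reaches from about 0.4 to 0.825 m from the base axis. Payload 7 kg.
Tool frame: the origin (TCP) lies between the finger pads; the fingertips stand 14 mm ahead of it and the grasp point (between the pads) lies 5 mm behind it (r.tips_ahead is the distance from the TCP to the fingertips, in m); z points along the fingers, y is the direction in which the jaws open and shut (so a half turn about z gives the same grasp; the last joint's range is limited). The gripper opens to 88 mm and grips with 3 to 60 N. Pads are 19 mm wide; open, the fingers measure 130 mm over their backs; the gripper's body (78 mm by 193 mm) begins 47 mm behind the grasp point.
Start: joints at [84.918, 20.546, 0.682, 0, -70.136, -16.507], TCP at [0.248, 0.628, 0.241] pointing down, gripper open.
Joint ranges: [-176.03, 176.03], [-82.01, 121.73], [-58.28, 71.71], [-173.87, 95.51], [-174.79, -0.11], [-173.66, 173.66]. Speed limits (degrees/s): [136.94, 136.94, 172.46, 180, 180, 180].

INTERFACE

Orientations are given as [roll, pitch, yaw] about the fixed x, y, z axes, in that order (R = Rz(yaw) Ry(pitch) Rx(roll)).
In Python, from plant import r gives the robot as it stands.
- The arm moves only by the tool apply_moves, never from a script. Its arguments are lists of equal length, an entry for each row: "slide": the shift along the tool's x, y, z as a fraction of full scale, a list of three; "turn": the turn, a rotation vector about the tool's x, y, z as a fraction of full scale, a list of three; "jaw": the closure, from 0 (fully open) to 1 (shut). In form: {"slide": [[dx, dy, dz], ...], "turn": [[wx, wy, wz], ...], "jaw": [jaw, ...]}. A call has 1 to 8 rows; each row shifts and turns the commanded pose from where the row before left it, along the tool's axes as they then stand; what a row does not reach is not made up. Full scale, the value 1, is 0.1 m for a shift and 1.5 rad for a turn. A row lasts 1/10 s, in which the tool goes at most 50 mm and 8.59 degrees, less where a joint would pass 70% of its speed; a pose out of reach is approached as far as the arm can. A call with a number of a shift or a turn outside -1 to 1 is refused whole. A call with a gripper value outside its range is refused whole. The fingers move at their own pace and stop on an object; "newtons" is the grip in N (left out, the last holds). Time passes only in rows, so rows that do not move let the fingers close. It gives the time, the measured TCP pose, the force and the opening at its end, in the units of the state.
- r.get_state(): the state, without advancing time (a new reading comes with each control period).
- r.capture(name): name is "scene" or "side" or "wrist"; returns a dict with "pixels" (400x640x3 uint8, blue, green, red), "depth" (400x640 float32, m along the optical axis (not along the pixel's ray), 0 where there is no reading), "fx", "fy", "cx", "cy" (pixels), "rvec" (rotation vector, rad) and "tvec" (3), from world to camera coordinates, as OpenCV has them. Camera axes: x right, y down, z forward; pixel columns grow to the right and rows downward; lengths in m; the calibration is good to about 2 mm. The wrist camera is an equidistant fisheye: a pixel r from the principal point sees the ray r / f radians off the axis. A picture is of the moment at which its call begins.
- r.close_job(): hands the job in, once; it reports no verdict.
The state is a dict: "time_s": time; "joints": joint angles; "qd": joint speeds; "joint_torque": joint torques, N m; "tcp_pos": TCP position; "eef_rot": TCP orientation; "contact_force": force on the tool from outside, world axes, zero at the start; "moment": the same for the moment, N m; "gripper_width": finger opening in m.
Only numpy, scipy, OpenCV 4.12 (cv2) and the standard library are available. Lean on these libraries where they do the work, as an engineer would, in place of code of your own. Each camera call takes 0.05 s, during which the arm holds its last target.

TASK

Pack up after the biology lesson: put every resin specimen block that is out on the desk into the open wooden case, each lying right down on the case floor and none on top of another. Then shut the lid fully, next fold the steel clamp right down onto the lid, and last push the closed case along the desk, without lifting it, until it sits centred on the dark mat and square with it. Leave the microscope, the petri dish and the pencil cup where they are.

Things in the scene. Friction and masses are not known exactly. Their poses are not given: they have to be found in the camera images.
- case: Open plywood carrying case, loose on the desk, outside 232 (x) by 172 (y) mm, rim 48 mm above the desk, walls 6 mm, floor 8 mm thick with grey felt (inside 220 by 160 mm, 40 mm deep). About 0.6 kg empty. Reads None while both fingers touch it. Origin: centre of its underside; z up. The lid is hinged along its +y rim, the clamp on the middle of its -y wall. To be pushed, not lifted; the plain +y wall (robot's left) is the one away from the mat.
- lid (a joint): Hinge angle of the lid, rad: 0 shut flat on the rim, starts 1.8 to 2.05 (standing up, leaning out over the case's +y side), stop at 2.1. Lid is a plywood board 232 by 172 mm, 10 mm thick, 0.14 kg, with a stiff hinge (0.16 N m) that stays where it is left; pushed over from outside and pressed down it goes shut. Shut, its top is 58.5 mm above the desk.
- lid_hinge (a point): Middle of the lid's hinge line, at (0, 86, 48.5) mm in the case frame; the hinge line runs along the case's x.
- lid_edge (a point): Middle of the lid's free edge on the outer (top when shut) face, 172 mm from the hinge line and 10 mm off the lid's underside.
- clamp (a joint): Hinge angle of the clamp, rad: 0 folded down over the lid, starts 1.6 to 1.95 (standing up and leaning out from the case's -y wall), stop at 2.1. Friction (0.04 N m) keeps it where it is left. It is an L of steel strip 36 mm wide (along the case's x), 6 mm thick: a leg rising 30 mm from the hinge, then an arm 60 mm long, which when folded points to the case's +y 1.5 mm above the shut lid, its top 66.5 mm above the desk. It blocks the lid if folded first.
- clamp_hinge (a point): Middle of the clamp's hinge line, at (0, -96, 36.5) mm in the case frame; the hinge line runs along the case's x.
- clamp_tip (a point): Middle of the end of the clamp's arm, on its outer (top when folded) face: 60 mm along the arm and 30 mm up the leg from the hinge line.
- mat: Dark rubber mat, 280 (x) by 220 (y) mm, flush with the desk (nothing catches on it), fixed. Origin: its centre, on the desk; z up. Its x is the direction that the case's x must end up along.
- specimen0_center (a point): Centre of a clear resin specimen block with a flower in it on a white card, 60 (x) by 34 (y) by 22 (z) mm, 0.05 kg, lying flat on the desk at the start. Grip it across its 34 mm. Reads None if absent in this start (3 to 5 of them are there).
- specimen1_center (a point): Centre of a clear resin specimen block with a black beetle in it on a white card, 60 (x) by 34 (y) by 22 (z) mm, 0.05 kg, lying flat on the desk at the start. Grip it across its 34 mm. Reads None if absent in this start (3 to 5 of them are there).
- specimen2_center (a point): Centre of a clear resin specimen block with a leaf in it on a white card, 60 (x) by 34 (y) by 22 (z) mm, 0.05 kg, lying flat on the desk at the start. Grip it across its 34 mm. Reads None if absent in this start (3 to 5 of them are there).
- specimen3_center (a point): Centre of a clear resin specimen block with a sea shell in it on a white card, 60 (x) by 34 (y) by 22 (z) mm, 0.05 kg, lying flat on the desk at the start. Grip it across its 34 mm. Reads None if absent in this start (3 to 5 of them are there).
- specimen4_center (a point): Centre of a clear resin specimen block with a brown beetle in it on a white card, 60 (x) by 34 (y) by 22 (z) mm, 0.05 kg, lying flat on the desk at the start. Grip it across its 34 mm. Reads None if absent in this start (3 to 5 of them are there).
- microscope: School microscope, white, 190 by 120 by 290 mm; leave alone. Origin: centre of its underside.
- dish: Closed petri dish, 94 mm across, 15 mm high; leave alone. Origin: centre of its underside.
- cup: Grey pencil cup, 68 mm across, 90 mm high, with pencils to 165 mm; leave alone. Origin: centre of its underside.
Mind the look-alikes: they are no part of the job. What is shaped like the part that bears specimen3_center but pink or yellow is not meant. What is shaped like the part that bears specimen2_center but blue is not meant.

How it is judged:
By the outcome, as a careful person would: the job done as asked, in the order asked, and still so for the second after the job is handed in, with the robot touching nothing.
Of specimen0, specimen1, specimen2, specimen3, specimen4 only 3 to 5 are there at a start; the rules pass over those that are not, and their reading is None.
At some moment in a run one of specimen0, specimen1, specimen2, specimen3, specimen4 may be knocked a few centimetres aside while the robot is not near it.
Once in a run the grip may slacken for a moment while it holds something.
It also fails if it takes over 210 s, if anything falls off the work surface, if the arm or the gripper's body presses on something with over 40 N, if the wrist force passes 120 N, or if a joint passes its speed limit or range.

## Working session

There is one attempt and no reset: what is moved stays moved. The work goes in short steps, Python scripts to look and compute and a tool call to move; the robot and the scene stay as the last step left them, time stands still between calls to the robot, and variables do not carry over. Pictures are saved under pics/ and viewed, and the job is handed in when it is done.

Besides the shell and the picture viewer there is one more tool, called as name(argument=value, ...), one argument or row to a line, values as JSON. apply_moves: Moves the arm, as the interface text tells. Shift numbers are shares of 0.1 m and turn numbers shares of 1.5 rad, none past 1 either way. Its arguments: {"type":"object","properties":{"slide":{"type":"array"},"turn":{"type":"array"},"jaw":{"type":"array"},"newtons":{"type":"number"}},"required":["slide","turn","jaw"]}

```bash
ls; mkdir -p pics
cat > h.py <<'E'
import numpy as np, cv2
from plant import r
def cap(n,save=None):
    c=r.capture(n)
    if save: cv2.imwrite('pics/%s.png'%save,c['pixels'])
    c['R']=cv2.Rodrigues(np.array(c['rvec'],float))[0]; c['t']=np.array(c['tvec'],float).ravel()
    return c
def ray(c,u,v,fish=False):
    x=(u-c['cx'])/c['fx'];y=(v-c['cy'])/c['fy']
    if fish:
        th=np.hypot(x,y); s=np.sin(th)/max(th,1e-9); d=np.array([x*s,y*s,np.cos(th)])
    else: d=np.array([x,y,1.])
    return -c['R'].T@c['t'], c['R'].T@d
def onplane(c,u,v,z,fish=False):
    o,d=ray(c,u,v,fish); return o+d*(z-o[2])/d[2]
def cloud(c):
    v,u=np.mgrid[0:400,0:640]; D=c['depth']
    P=np.stack([(u-c['cx'])/c['fx']*D,(v-c['cy'])/c['fy']*D,D],-1)
    W=(P-c['t'])@c['R']; W[D<=0]=np.nan
    return W
def proj(c,p):
    q=c['R']@np.array(p)+c['t']; return q[0]/q[2]*c['fx']+c['cx'],q[1]/q[2]*c['fy']+c['cy']
E
python3 - <<'E'
from h import *
print(r.get_state())
for n in ['scene','side','wrist']:
    c=cap(n,n+'0'); print(n,c['fx'],c['cx'],c['cy'],-c['R'].T@c['t'],c['R'][2])
E
```

```text
pics
{'time_s': 0.0, 'joints': array([ 8.49175400e+01,  2.05924675e+01,  6.33558889e-01, -2.07355666e-02,
       -7.01362348e+01, -1.65065702e+01]), 'qd': array([-0.00153538, -0.00753977,  0.03236014, -0.08020919,  0.07255451,
        0.00585218]), 'joint_torque': array([-2.39096429e-03, -5.82713592e+01,  2.93059856e+01,  6.99760705e+00,
        6.95106952e-03, -1.64217281e-04]), 'tcp_pos': array([0.24821504, 0.62719758, 0.23960745]), 'eef_rot': array([ 1.79903239e+02, -8.34608484e-03, -2.15960850e+01]), 'contact_force': array([-0.01870883, -0.07597424, -1.12431475]), 'moment': array([ 0.03833701, -0.03385447, -0.05701389]), 'gripper_width': 0.08774595615321644}
scene 386.06687090055397 324.3839711241975 207.3057124320633 [ 1.1111236  -0.69964433  1.06447983] [-0.37224095  0.56942154 -0.73293641]
side 386.50469178783976 315.8484634828106 196.8329832655618 [0.27982645 0.75183411 0.87330767] [ 0.2995684  -0.61926898 -0.72578558]
wrist 309.70691628693146 317.12395120666423 193.51337863241196 [0.31979796 0.59983094 0.38394714] [-0.26060628  0.10215799 -0.96002506]
```

View pics/scene0.png

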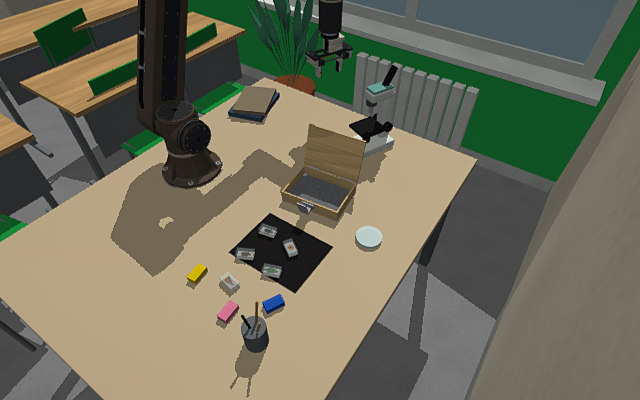

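View pics/side0.png

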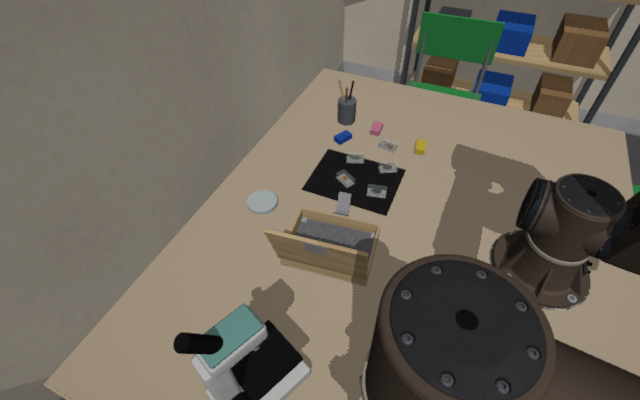

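View pics/wrist0.png

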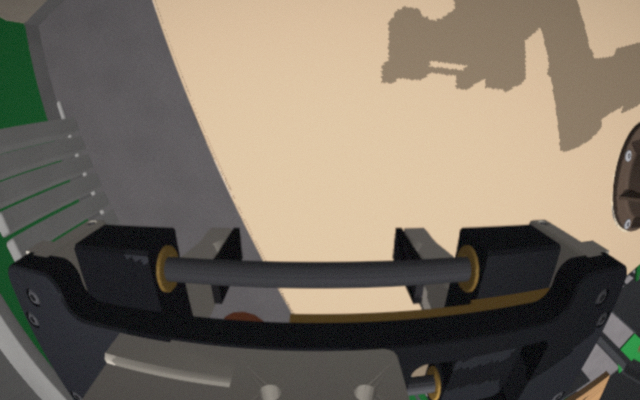

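Run:
```python
from h import *
c=cap('scene'); im=c['pixels']
a=cv2.resize(im[205:330,180:340],None,fx=5,fy=4.8,interpolation=cv2.INTER_CUBIC)[:600,:800]; cv2.imwrite('pics/crop1.png',a)
s=cap('side'); im=s['pixels']
b=cv2.resize(im[115:285,260:440],None,fx=3.5,fy=3.5,interpolation=cv2.INTER_CUBIC)[:600]; cv2.imwrite('pics/crop2.png',b)
for n,p in dict(flower=(290,248),b=(268,231),c=(246,254),d=(271,271),e=(230,282),yellow=(197,273),pink=(228,311),blue=(274,303),dish=(369,238),cup=(256,345)).items(): print(n,onplane(c,*p,0.02).round(3))
for n,p in dict(flower=(345,179),b=(377,191),c=(388,168),d=(355,158),e=(388,146)).items(): print(n,onplane(s,*p,0.02).round(3))
W=cloud(c)
for n,p in dict(flower=(290,248),b=(268,231),c=(246,254),d=(271,271),e=(230,282),desk=(200,230)).items(): print(n,W[p[1],p[0]].round(3))
```

```text
flower [ 0.591 -0.109  0.02 ]
b [ 0.483 -0.094  0.02 ]
c [ 0.487 -0.211  0.02 ]
d [ 0.597 -0.216  0.02 ]
e [ 0.518 -0.32   0.02 ]
yellow [ 0.41  -0.355  0.02 ]
pink [ 0.582 -0.395  0.02 ]
blue [ 0.677 -0.298  0.02 ]
dish [0.788 0.081 0.02 ]
cup [ 0.718 -0.426  0.02 ]
flower [ 0.58  -0.084  0.02 ]
b [ 0.47  -0.075  0.02 ]
c [ 0.471 -0.189  0.02 ]
d [ 0.587 -0.192  0.02 ]
e [ 0.505 -0.297  0.02 ]
flower [ 0.59  -0.107  0.018]
b [ 0.481 -0.092  0.017]
c [ 0.484 -0.209  0.016]
d [ 0.595 -0.214  0.017]
e [ 0.518 -0.319  0.019]
desk [ 0.27  -0.216 -0.001]
```

View pics/crop1.png

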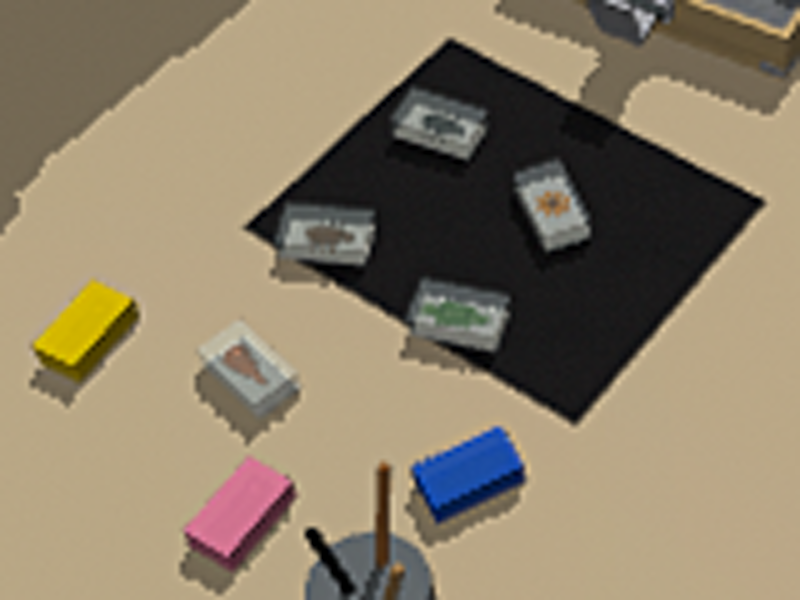

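View pics/crop2.png

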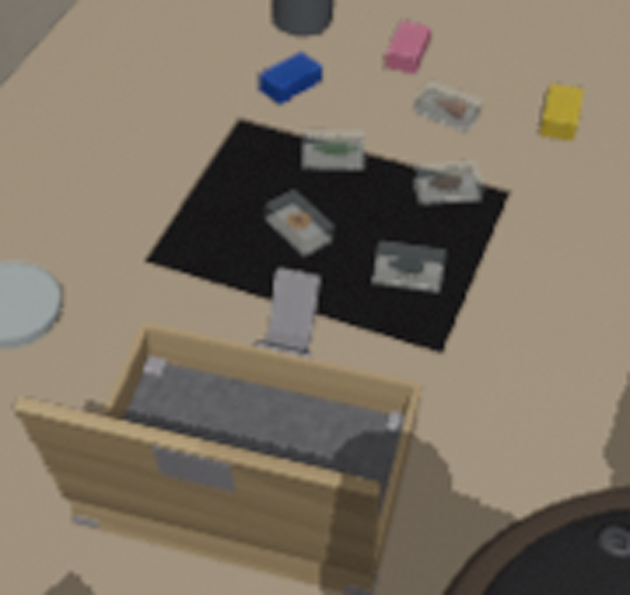

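```bash
cat > m.py <<'E'
from h import *
def mat(c,box):
    im=c['pixels'].astype(int); u0,u1,v0,v1=box
    m=np.zeros((400,640),np.uint8); m[v0:v1,u0:u1]=(im[v0:v1,u0:u1].max(2)<45)
    cs,_=cv2.findContours(m,cv2.RETR_EXTERNAL,cv2.CHAIN_APPROX_NONE); k=max(cs,key=cv2.contourArea)
    h=cv2.convexHull(k)[:,0].astype(float)
    P=np.array([onplane(c,u,v,0)[:2] for u,v in h]); 
    return P
def rect(P):
    (x,y),(w,h),a=cv2.minAreaRect((np.asarray(P)*1000).astype(np.float32)); 
    if w<h: w,h,a=h,w,a+90
    a=(a+90)%180-90
    return np.round([x,y,w,h,a],1)
E
python3 - <<'E'
from m import *
c=cap('scene'); s=cap('side')
print('mat scene',rect(mat(c,(220,345,205,300)))); print('mat side',rect(mat(s,(295,415,145,215))))
for n,k in (('scene',c),('side',s)):
    W=cloud(k); z=W[...,2]
    f=(z>.042)&(z<.054)&(W[...,0]>.4)&(W[...,0]<.8)&(W[...,1]>-.05)&(W[...,1]<.35)
    P=W[f]; print(n,'rim',len(P),P.min(0).round(3),P.max(0).round(3),rect(P[:,:2]))
    f=(z>.08)&(z<.5)&(W[...,0]>.4)&(W[...,0]<.9)&(W[...,1]>-.05)&(W[...,1]<.3)
    P=W[f]; print('lid',len(P),P.min(0).round(3),P.max(0).round(3)); 
    f2=(z>.06)&(z<.12)&(W[...,0]>.4)&(W[...,0]<.9)&(W[...,1]>-.15)&(W[...,1]<.1)
    P=W[f2]; print('clamp',len(P),P.min(0).round(3) if len(P) else'',P.max(0).round(3)if len(P) else'')
    f3=(z>.02)&(z<.35)&(W[...,0]>.5)&(W[...,0]<.95)&(W[...,1]>.33)&(W[...,1]<.75)
    P=W[f3]; print('scope',len(P),P.min(0).round(3) ,P.max(0).round(3))
    f4=(z>.013)&(z<.03)&(W[...,0]>.35)&(W[...,0]<.75)&(W[...,1]>-.45)&(W[...,1]<-.02)
    n_,lab,st,ce=cv2.connectedComponentsWithStats(f4.astype(np.uint8))
    for i in range(1,n_):
        if st[i,4]>25: Q=W[lab==i]; print(' blk',ce[i].round(0),st[i,4],rect(Q[:,:2]),np.median(Q[:,2]).round(4))
E
```

```text
mat scene [ 558.6 -119.   276.4  217.9    0.6]
mat side [ 558.8 -115.4  275.8  214.5    0.6]
scene rim 421 [0.4   0.035 0.042] [0.643 0.276 0.054] [521.7 148.1 233.3 230.    7.6]
lid 1659 [0.4   0.023 0.08 ] [0.623 0.3   0.215]
clamp 38 [0.52  0.023 0.062] [0.555 0.035 0.086]
scope 1753 [0.5   0.458 0.02 ] [0.608 0.641 0.35 ]
 blk [267. 229.] 148 [475.2 -88.2  61.7  39.2   7.5] 0.0196
 blk [290. 246.] 162 [ 584.  -100.9   64.6   35.2  -31.5] 0.0192
 blk [245. 252.] 167 [ 477.  -207.7   59.3   37.2   29.7] 0.019
 blk [196. 272.] 192 [ 405.4 -353.6   59.9   37.1  -83.2] 0.0197
 blk [271. 269.] 188 [ 592.4 -208.5   60.3   36.3   22.9] 0.0192
 blk [229. 281.] 198 [ 511.9 -316.7   62.    33.4   -8.5] 0.0197
 blk [273. 302.] 227 [ 672.3 -296.6   60.5   36.6   63.3] 0.0194
 blk [227. 311.] 240 [ 579.4 -393.9   61.3   35.8  -86.6] 0.0195
 blk [258. 346.] 63 [ 721.8 -422.6   65.4   25.9   56.7] 0.0202
side rim 563 [0.4   0.036 0.042] [0.646 0.28  0.054] [522.9 153.  232.7 230.8   7.7]
lid 1213 [0.4   0.028 0.08 ] [0.621 0.3   0.216]
clamp 122 [0.52  0.028 0.06 ] [0.556 0.047 0.088]
scope 5190 [0.5   0.462 0.029] [0.607 0.644 0.35 ]
 blk [346. 119.] 66 [ 700.  -386.9   65.1   32.1   17.8] 0.02
 blk [376. 126.] 109 [ 580.1 -388.1   60.    33.3  -86.4] 0.0218
 blk [342. 135.] 131 [ 672.8 -292.1   62.    38.3   65.1] 0.0215
 blk [387. 144.] 145 [ 512.1 -311.5   61.4   40.9   -3.2] 0.0213
 blk [420. 145.] 128 [ 406.  -349.1   65.4   33.6  -82.1] 0.0218
 blk [355. 156.] 153 [ 593.2 -203.5   57.5   39.8   21.6] 0.0214
 blk [387. 165.] 164 [ 478.6 -203.3   59.2   40.9   28.6] 0.022
 blk [345. 177.] 176 [585.2 -95.9  62.5  36.9 -31.6] 0.0217
 blk [376. 189.] 189 [475.7 -82.7  59.4  38.2  12.8] 0.0216
```

```bash
cat > go.py <<'E'
import sys
from h import *
# usage: go.py x y z yaw  -> tool-frame slide totals (units) for translating at current yaw, or at target yaw
def rep(x,y,z,yaw):
    s=r.get_state(); p=s['tcp_pos']; a=s['eef_rot'][2]
    D=np.array([x,y,z])-p; 
    def tf(D,a): a=np.radians(a); return np.array([D[0]*np.cos(a)+D[1]*np.sin(a),D[0]*np.sin(a)-D[1]*np.cos(a),-D[2]])*10
    dy=(yaw-a+180)%360-180
    print('pos',p.round(4),'rot',s['eef_rot'].round(2),'t',round(s['time_s'],1),'F',s['contact_force'].round(1),'w',round(s['gripper_width'],4))
    n=np.linalg.norm(D); print('dist %.3f rows %d'%(n,np.ceil(n/.05)),'slide@cur',tf(D,a).round(3),'slide@target yaw',tf(D,yaw).round(3))
    # alternative: turn = rotation vector about tool z
    print('yaw change',round(dy,1),'turn z total',round(-np.radians(dy)/1.5,3),'rows',int(np.ceil(abs(dy)/8.59)))
if __name__=='__main__': rep(*map(float,sys.argv[1:5]))
E
python3 go.py .53 -.05 .36 -82
```

```text
pos [0.2484 0.6275 0.2403] rot [179.98  -0.   -21.59] t 0.3 F [-0.2  0.2 -0.8] w 0.0876
dist 0.743 rows 15 slide@cur [ 5.112  5.263 -1.197] slide@target yaw [ 7.101 -1.846 -1.197]
yaw change -60.4 turn z total 0.703 rows 8
```

apply_moves(
  slide=[
    [0,0,-0.4],
    [0,0,-0.4],
    [0.3,0.34,-0.1],
    [0.3,0.34,-0.1],
    [0.3,0.34,-0.1],
    [0.3,0.34,-0.1],
    [0.3,0.34,0],
    [0.3,0.34,0],
  ],
  turn=[
    [0,0,0],
    [0,0,0],
    [0,0,0],
    [0,0,0],
    [0,0,0],
    [0,0,0],
    [0,0,0],
    [0,0,0],
  ],
  jaw=[0,0,0,0,0,0,0,0],
  newtons=25,
)

```text
time_s: 1.15
tcp_pos: [0.341, 0.37, 0.3612]
eef_rot: [-179.9, -0.0, -21.6]
contact_force: [0.9, 0.1, -0.4]
gripper_width: 0.0879
```

apply_moves(
  slide=[
    [0.34,0.33,0],
    [0.34,0.33,0],
    [0.34,0.33,0],
    [0.34,0.33,0],
    [0.34,0.33,0],
    [0.34,0.33,0],
    [0.34,0.33,0],
    [0.34,0.33,0],
  ],
  turn=[
    [0,0,0.1],
    [0,0,0],
    [0,0,0],
    [0,0,0],
    [0,0,0],
    [0,0,0],
    [0,0,0],
    [0,0,0],
  ],
  jaw=[0,0,0,0,0,0,0,0],
)

```text
time_s: 1.95
tcp_pos: [0.4497, 0.0072, 0.3611]
eef_rot: [-179.9, -0.0, -30.2]
contact_force: [1.5, 0.4, 0.1]
gripper_width: 0.0879
```

apply_moves(
  slide=[
    [0,0,0],
    [0,0,0],
    [0,0,0],
    [0,0,0],
    [0,0,0],
    [0,0,0],
    [0,0,0],
    [0,0,0],
  ],
  turn=[
    [0,0,0.1],
    [0,0,0.1],
    [0,0,0.1],
    [0,0,0.1],
    [0,0,0.1],
    [0,0,0.1],
    [0,0,0],
    [0,0,0],
  ],
  jaw=[0,0,0,0,0,0,0,0],
)

```text
time_s: 2.75
tcp_pos: [0.4497, 0.0091, 0.3607]
eef_rot: [-180.0, 0.0, -81.5]
contact_force: [-0.4, -0.7, -0.8]
gripper_width: 0.0876
```

Run:
```python
from h import *
c=cap('wrist','wrist1'); print(-c['R'].T@c['t'],c['R'][2],r.get_state()['tcp_pos'],r.get_state()['eef_rot'])
```

```text
[ 0.461993   -0.0654898   0.50486174] [-0.04102465  0.27763826 -0.95980934] [0.44969166 0.00916238 0.3606453 ] [-1.79987523e+02  4.99855648e-03 -8.15058964e+01]
```

View pics/wrist1.png

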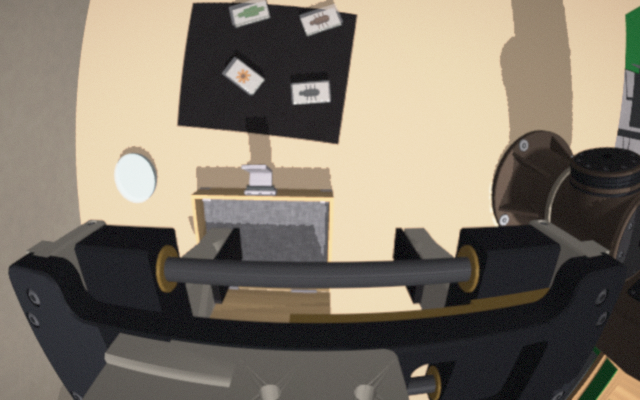

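Run:
```python
from h import *
c=cap('wrist'); im=c['pixels']
cv2.imwrite('pics/crop3.png',cv2.resize(im[0:300,170:370],None,fx=4,fy=4,interpolation=cv2.INTER_CUBIC)[0:580])
cv2.imwrite('pics/crop4.png',cv2.resize(im[150:300,170:370],None,fx=4,fy=4,interpolation=cv2.INTER_CUBIC))
print(rect:=None)
```

```text
None
```

View pics/crop3.png

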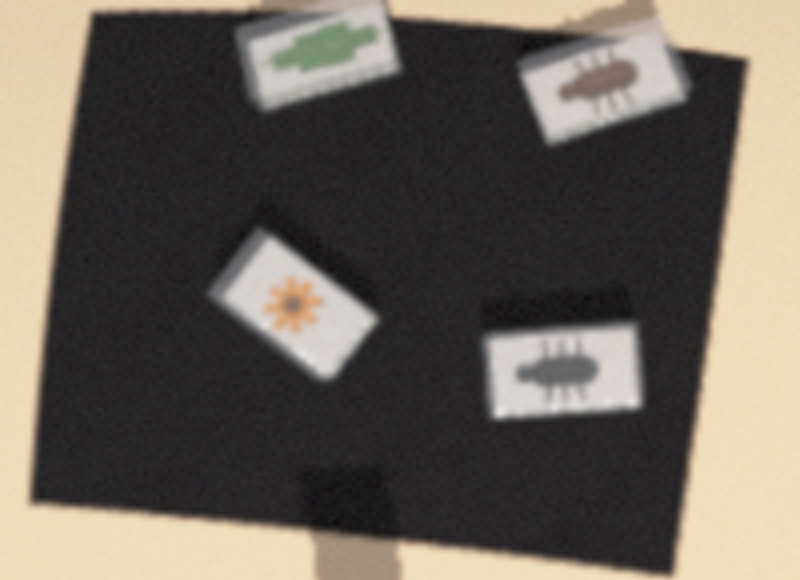

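View pics/crop4.png

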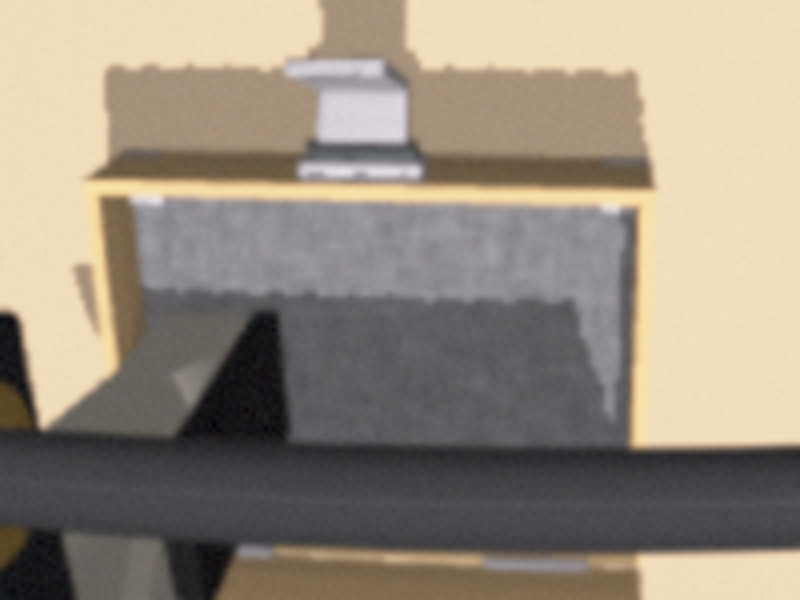

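Run:
```python
from m import *
c=cap('wrist')
f=lambda u,v,z:onplane(c,u,v,z,True)
A=f(191.7,195,.048);B=f(333.3,196.6,.048);print('front corners',A,B,np.linalg.norm(A-B),np.degrees(np.arctan2(*(A-B)[[1,0]])))
C=f(329.6+.0,261,.048);print('right wall pt',C)
e=(A-B)/np.linalg.norm(A-B); n=np.array([-e[1],e[0],0]); print('centre',(A+B)/2+n*.086)
im=c['pixels'].astype(int)
# cards: bright, low saturation within mat
hsv=cv2.cvtColor(c['pixels'],cv2.COLOR_BGR2HSV)
m=((hsv[...,1]<60)&(hsv[...,2]>95)).astype(np.uint8); m[:, :180]=0; m[:,360:]=0; m[145:]=0
m=cv2.morphologyEx(m,cv2.MORPH_CLOSE,np.ones((5,5),np.uint8))
cs,_=cv2.findContours(m,cv2.RETR_EXTERNAL,cv2.CHAIN_APPROX_NONE)
for k in cs:
    if cv2.contourArea(k)>150:
        P=np.array([f(u,v,.012)[:2] for u,v in k[:,0].astype(float)]); print(k[:,0].mean(0).round(),rect(P))
k=np.array([[92,12],[747,58],[672,572],[32,500]])/4+[170,0]-.375
P=np.array([f(u,v,0)[:2] for u,v in k]); print('mat',P.mean(0),rect(P),P.round(4))
```

```text
front corners [0.64430517 0.09926544 0.048     ] [0.41711452 0.06789978 0.048     ] 0.22934557814630074 7.860494951632261
right wall pt [0.40462809 0.17978399 0.048     ]
centre [0.51894835 0.16877456 0.048     ]
[212. 136.] [626.7   3.7 120.1  32.6   4.3]
[310.  92.] [475.6 -84.4  60.2  34.7  12.8]
[243.  76.] [586.3 -98.1  63.2  34.7 -30.9]
[182.  41.] [ 698.3 -151.3  105.3   17.   -80.6]
[335.  79.] [ 475.1 -121.4  238.   142.8  -81.4]
[272.   6.] [ 556.2 -222.1  142.1   45.2   19.9]
mat [ 0.5603874 -0.1174419] [ 560.4 -117.4  279.1  217.8    0.7] [[ 0.7012 -0.2246]
 [ 0.4222 -0.228 ]
 [ 0.4201 -0.0102]
 [ 0.6981 -0.0069]]
```

apply_moves(
  slide=[
    [0,0,0.2],
    [0,0,0.2],
    [0,0,0.2],
    [0,0,0.2],
    [0,0,0.2],
    [0,0,0.2],
    [0,0,0.2],
    [0,0,0.2],
  ],
  turn=[
    [0,0,0.1],
    [0,0,0.1],
    [0,0,0.1],
    [0,0,0.1],
    [0,0,0.1],
    [0,0,0.1],
    [0,0,0.1],
    [0,0,0.1],
  ],
  jaw=[0,0,0,0,0,0,0,0],
)

```text
time_s: 3.7
tcp_pos: [0.4498, 0.0092, 0.1999]
eef_rot: [-180.0, 0.0, -150.7]
contact_force: [-0.2, 0.9, 0.5]
gripper_width: 0.0877
```

apply_moves(
  slide=[
    [0,0,0.2],
    [0,0,0.2],
    [-0.02,-0.32,0.1],
    [-0.02,-0.32,0.1],
    [-0.017,-0.333,0.1],
    [0,0,0],
    [0,0,0],
  ],
  turn=[
    [0,0,0.1],
    [0,0,0.1],
    [0,0,0],
    [0,0,0],
    [0,0,0],
    [0,0,0],
    [0,0,0],
  ],
  jaw=[0,0,0,0,0,0,0],
)

```text
time_s: 4.4
tcp_pos: [0.4759, -0.0853, 0.1302]
eef_rot: [-180.0, -0.1, -167.7]
contact_force: [0.1, 0.5, -0.7]
gripper_width: 0.0881
```

```bash
python3 go.py .4755 -.085 .12 -168; python3 -c "
from h import *
c=cap('wrist','wrist2')"
```

```text
pos [ 0.4759 -0.0853  0.1302] rot [-1.8000e+02 -6.0000e-02 -1.6773e+02] t 4.4 F [ 0.1  0.5 -0.7] w 0.0881
dist 0.010 rows 1 slide@cur [0.003 0.004 0.102] slide@target yaw [0.003 0.004 0.102]
yaw change -0.3 turn z total 0.003 rows 1
```

View pics/wrist2.png

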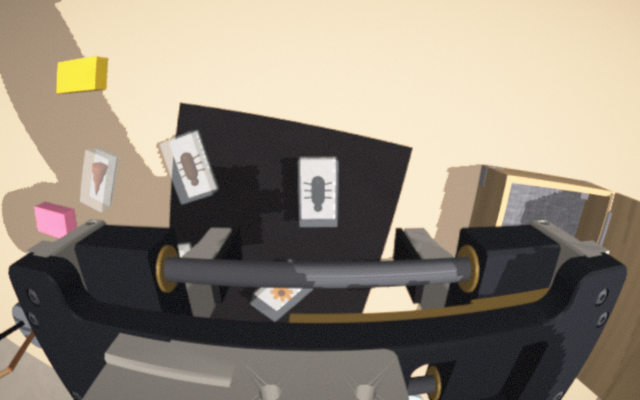

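```bash
cat > blk.py <<'E'
from m import *
import sys
def blk(box,z=.012,save=None):
    c=cap('wrist',save); u0,u1,v0,v1=box
    hsv=cv2.cvtColor(c['pixels'],cv2.COLOR_BGR2HSV)
    m=((hsv[...,1]<60)&(hsv[...,2]>int(sys.argv[5]) if len(sys.argv)>5 else (hsv[...,1]<60)&(hsv[...,2]>95)).astype(np.uint8)
    k=np.zeros_like(m); k[v0:v1,u0:u1]=1; m*=k
    m=cv2.morphologyEx(m,cv2.MORPH_CLOSE,np.ones((7,7),np.uint8))
    cs,_=cv2.findContours(m,cv2.RETR_EXTERNAL,cv2.CHAIN_APPROX_NONE); k=max(cs,key=cv2.contourArea)
    P=np.array([onplane(c,u,v,z,True)[:2] for u,v in k[:,0].astype(float)]); R=rect(P); print(k[:,0].mean(0).round(),R); return R
if __name__=='__main__': blk([int(a) for a in sys.argv[1:5]])
E
python3 blk.py 285 350 140 235
```

```text
File "blk.py", line 6
    m=((hsv[...,1]<60)&(hsv[...,2]>int(sys.argv[5]) if len(sys.argv)>5 else (hsv[...,1]<60)&(hsv[...,2]>95)).astype(np.uint8)
      ^
SyntaxError: '(' was never closed
```

```bash
sed -i "s/^    m=((hsv.*/    m=((hsv[...,1]<60)\&(hsv[...,2]>(int(sys.argv[5]) if len(sys.argv)>5 else 95))).astype(np.uint8)/" blk.py
python3 blk.py 285 350 140 235
```

```text
[317. 191.] [476.5 -84.6  63.6  34.6  12.4]
```

apply_moves(
  slide=[
    [0,0,0.35],
    [0,0,0.35],
    [0,0,0.3],
    [0,0,0.1],
    [0,0,0],
    [0,0,0],
    [0,0,0],
    [0,0,0],
  ],
  turn=[
    [0,0,0],
    [0,0,0],
    [0,0,0],
    [0,0,0],
    [0,0,0],
    [0,0,0],
    [0,0,0],
    [0,0,0],
  ],
  jaw=[0,0,0,0,0.2,0.7,0.7,0.7],
  newtons=25,
)

```text
time_s: 5.3
tcp_pos: [0.477, -0.0844, 0.0219]
eef_rot: [-180.0, 0.1, -167.7]
contact_force: [-0.1, -0.3, 0.0]
gripper_width: 0.0612
```

```bash
python3 - <<'E'
import numpy as np
a=np.radians(7.6);R=np.array([[np.cos(a),-np.sin(a)],[np.sin(a),np.cos(a)]])
for y in(-38,36):
  for x in(-64,0,64): print(x,y,(np.array([.519,.1688])+R@np.array([x,y])/1000).round(4))
E
python3 go.py .5877 .1396 .16 -82.4
```

```text
-64 -38 [0.4606 0.1227]
0 -38 [0.524  0.1311]
64 -38 [0.5875 0.1396]
-64 36 [0.4508 0.196 ]
0 36 [0.5142 0.2045]
64 36 [0.5777 0.2129]
pos [ 0.477  -0.0844  0.0219] rot [-1.8000e+02  1.5000e-01 -1.6768e+02] t 5.3 F [-0.1 -0.3  0. ] w 0.0612
dist 0.286 rows 6 slide@cur [-1.56   1.952 -1.381] slide@target yaw [-2.074 -1.394 -1.381]
yaw change 85.3 turn z total -0.992 rows 10
```

apply_moves(
  slide=[
    [0,0,0],
    [0,0,0],
    [0,0,0],
    [0,0,0],
    [0,0,0],
    [0,0,0],
    [0,0,0],
    [0,0,0],
  ],
  turn=[
    [0,0,0],
    [0,0,0],
    [0,0,0],
    [0,0,0],
    [0,0,0],
    [0,0,0],
    [0,0,0],
    [0,0,0],
  ],
  jaw=[0.8,0.8,0.8,0.8,0.8,0.8,0.8,0.8],
)

```text
time_s: 6.1
tcp_pos: [0.4762, -0.0847, 0.0207]
eef_rot: [-180.0, 0.0, -167.7]
contact_force: [-0.7, 1.1, 5.8]
gripper_width: 0.0336
```

apply_moves(
  slide=[
    [0,0,-0.15],
    [0,0,-0.3],
    [0,0,-0.35],
    [0,0,-0.35],
    [0,0,-0.35],
    [0,0,0],
    [0,0,0],
    [0,0,0],
  ],
  turn=[
    [0,0,0],
    [0,0,0],
    [0,0,-0.1],
    [0,0,-0.1],
    [0,0,-0.1],
    [0,0,-0.1],
    [0,0,-0.1],
    [0,0,-0.1],
  ],
  jaw=[0.8,0.8,0.8,0.8,0.8,0.8,0.8,0.8],
)

```text
time_s: 6.9
tcp_pos: [0.4758, -0.0846, 0.1706]
eef_rot: [-180.0, 0.0, -115.8]
contact_force: [-1.8, -0.2, -0.2]
gripper_width: 0.0341
```

apply_moves(
  slide=[
    [0,0,0],
    [0,0,0],
    [0,0,0],
    [0,0,0],
    [-0.4,-0.27,0],
    [-0.4,-0.27,0],
    [-0.4,-0.27,0],
    [-0.4,-0.27,0],
  ],
  turn=[
    [0,0,-0.1],
    [0,0,-0.1],
    [0,0,-0.1],
    [0,0,-0.092],
    [0,0,0],
    [0,0,0],
    [0,0,0],
    [0,0,0],
  ],
  jaw=[0.8,0.8,0.8,0.8,0.8,0.8,0.8,0.8],
)

```text
time_s: 7.7
tcp_pos: [0.5624, 0.0898, 0.1703]
eef_rot: [180.0, 0.0, -82.5]
contact_force: [2.1, 0.1, -0.6]
gripper_width: 0.0336
```

```bash
python3 go.py .5875 .1396 .10 -82.4
```

```text
pos [0.5624 0.0898 0.1703] rot [179.98   0.   -82.46] t 7.7 F [ 2.1  0.1 -0.6] w 0.0336
dist 0.090 rows 2 slide@cur [-0.461 -0.314  0.703] slide@target yaw [-0.46  -0.314  0.703]
yaw change 0.1 turn z total -0.001 rows 1
```

apply_moves(
  slide=[
    [-0.23,-0.16,0],
    [-0.235,-0.155,0.2],
    [0,0,0.4],
    [0,0,0],
    [0,0,0],
  ],
  turn=[
    [0,0,0],
    [0,0,0],
    [0,0,0],
    [0,0,0],
    [0,0,0],
  ],
  jaw=[0.8,0.8,0.8,0.8,0.8],
)

```text
time_s: 8.2
tcp_pos: [0.5866, 0.1379, 0.1101]
eef_rot: [179.9, -0.1, -82.4]
contact_force: [0.1, -0.1, -0.2]
gripper_width: 0.034
```

```bash
python3 go.py .5875 .1396 .029 -82.4;python3 -c "
from h import *
c=cap('wrist','wrist3')"
```

```text
pos [0.5866 0.1379 0.1101] rot [ 1.7986e+02 -8.0000e-02 -8.2420e+01] t 8.2 F [ 0.1 -0.1 -0.2] w 0.034
dist 0.081 rows 2 slide@cur [-0.016 -0.011  0.811] slide@target yaw [-0.016 -0.011  0.811]
yaw change 0.0 turn z total -0.0 rows 1
```

View pics/wrist3.png

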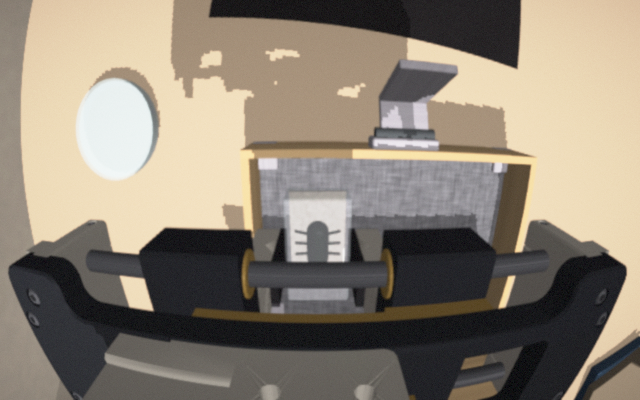

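Run:
```python
from h import *
c=cap('wrist'); im=c['pixels']
f=lambda u,v:onplane(c,u,v,.048,True)
A=f(243,150);B=f(535,157.5);print(A,B,np.linalg.norm(A-B),np.degrees(np.arctan2(*(A-B)[[1,0]])))
e=(A-B)/np.linalg.norm(A-B); n=np.array([-e[1],e[0],0]); print('centre',(A+B)/2+n*.086)
cv2.imwrite('pics/crop5.png',cv2.resize(im[120:220,220:560],None,fx=2.35,fy=2.35,interpolation=cv2.INTER_CUBIC))
```

```text
[0.64545294 0.09930615 0.048     ] [0.41909177 0.06982355 0.048     ] 0.2282730922427168 7.4207630213631735
centre [0.52116503 0.16984455 0.048     ]
```

View pics/crop5.png

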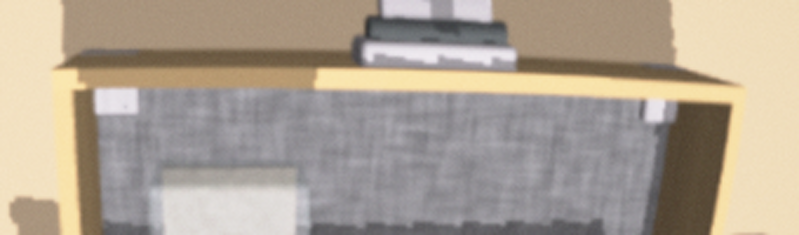

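apply_moves(
  slide=[
    [-0.02,-0.015,0.3],
    [0,0,0.3],
    [0,0,0.15],
    [0,0,0.06],
    [0,0,0],
    [0,0,0],
    [0,0,0],
    [0,0,0],
  ],
  turn=[
    [0,0,0],
    [0,0,0],
    [0,0,0],
    [0,0,0],
    [0,0,0],
    [0,0,0],
    [0,0,0],
    [0,0,0],
  ],
  jaw=[0.8,0.8,0.8,0.8,0.8,0.8,0.5,0.5],
)

```text
time_s: 9.1
tcp_pos: [0.5891, 0.1409, 0.0308]
eef_rot: [-179.9, 0.0, -82.4]
contact_force: [0.5, -0.3, 0.7]
gripper_width: 0.0419
```

apply_moves(
  slide=[
    [0,0,0],
    [0,0,0],
    [0,0,-0.2],
    [0,0,-0.4],
    [0,0,-0.45],
    [0,0,-0.45],
    [0,0,0],
    [0,0,0],
  ],
  turn=[
    [0,0,0],
    [0,0,0],
    [0,0,0],
    [0,0,0],
    [0,0,0],
    [0,0,0],
    [0,0,0],
    [0,0,0],
  ],
  jaw=[0.5,0.5,0.5,0.5,0.5,0,0,0],
)

```text
time_s: 9.9
tcp_pos: [0.5888, 0.1409, 0.181]
eef_rot: [-179.8, 0.1, -82.4]
contact_force: [-0.6, 0.4, -0.7]
gripper_width: 0.0625
```

```bash
python3 go.py .5855 -.098 .13 -31.2;python3 -c "
from h import *
c=cap('wrist','wrist4');c=cap('scene','scene4')"
```

```text
pos [0.5888 0.1409 0.181 ] rot [-1.7984e+02  8.0000e-02 -8.2440e+01] t 9.9 F [-0.6  0.4 -0.7] w 0.0625
dist 0.244 rows 5 slide@cur [2.364 0.347 0.51 ] slide@target yaw [1.21  2.061 0.51 ]
yaw change 51.2 turn z total -0.596 rows 6
```

View pics/wrist4.png

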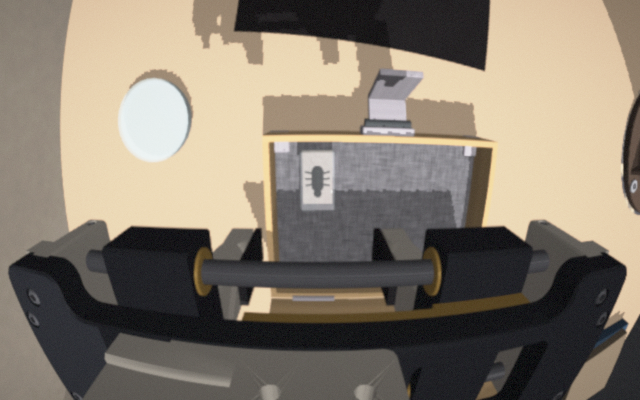

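View pics/scene4.png

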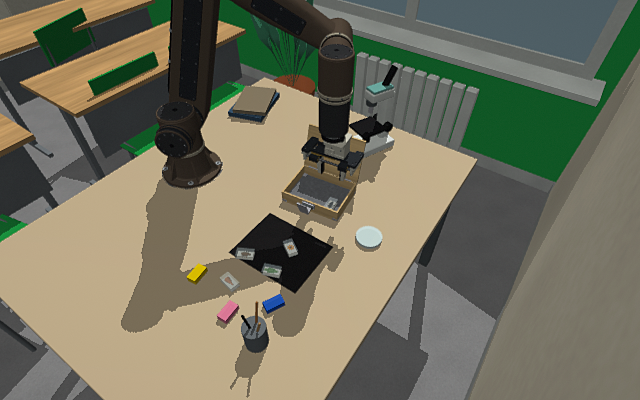

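apply_moves(
  slide=[
    [0.47,0.07,0],
    [0.47,0.07,0],
    [0.47,0.07,0],
    [0.47,0.07,0],
    [0.484,0.067,0],
    [0,0,0.15],
    [0,0,0.15],
    [0,0,0.2],
  ],
  turn=[
    [0,0,0],
    [0,0,0],
    [0,0,0],
    [0,0,0],
    [0,0,0],
    [0,0,-0.1],
    [0,0,-0.1],
    [0,0,-0.1],
  ],
  jaw=[0,0,0,0,0,0,0,0],
)

```text
time_s: 10.8
tcp_pos: [0.5845, -0.0993, 0.1279]
eef_rot: [179.9, 0.0, -56.4]
contact_force: [0.1, 0.0, 0.2]
gripper_width: 0.0878
```

apply_moves(
  slide=[
    [0,0,0],
    [0,0,0],
    [0,0,0],
    [0,0,0],
    [0,0,0],
  ],
  turn=[
    [0,0,-0.1],
    [0,0,-0.1],
    [0,0,-0.096],
    [0,0,0],
    [0,0,0],
  ],
  jaw=[0,0,0,0,0],
)

```text
time_s: 11.3
tcp_pos: [0.5845, -0.0984, 0.1284]
eef_rot: [179.9, 0.1, -31.5]
contact_force: [-0.1, 0.1, -0.1]
gripper_width: 0.0877
```

```bash
python3 -c "
from h import *
c=cap('wrist','wrist5')"; python3 blk.py 275 360 130 245;python3 go.py .5855 -.098 .020 -31.2
```

```text
[317. 193.] [585.2 -97.2  64.4  34.4 -30.4]
pos [ 0.5848 -0.0983  0.1289] rot [ 1.7996e+02  5.0000e-02 -3.1400e+01] t 11.4 F [ 0.2 -0.2  0.8] w 0.0877
dist 0.109 rows 3 slide@cur [ 0.004 -0.007  1.089] slide@target yaw [ 0.004 -0.007  1.089]
yaw change 0.2 turn z total -0.002 rows 1
```

View pics/wrist5.png

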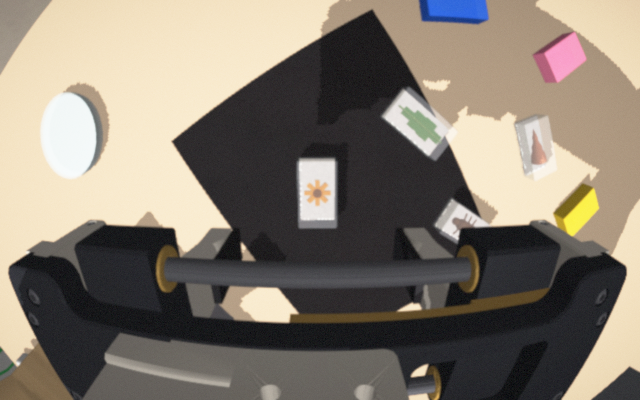

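apply_moves(
  slide=[
    [0.01,0,0.35],
    [0,0,0.35],
    [0,0,0.3],
    [0,0,0.08],
    [0,0,0],
    [0,0,0],
    [0,0,0],
    [0,0,0],
  ],
  turn=[
    [0,0,0],
    [0,0,0],
    [0,0,0],
    [0,0,0],
    [0,0,0],
    [0,0,0],
    [0,0,0],
    [0,0,0],
  ],
  jaw=[0,0,0.2,0.3,0.8,0.8,0.8,0.8],
)

```text
time_s: 12.2
tcp_pos: [0.5869, -0.0988, 0.0231]
eef_rot: [-179.9, -0.1, -31.2]
contact_force: [0.4, -1.0, -0.2]
gripper_width: 0.045
```

apply_moves(
  slide=[
    [0,0,0],
    [0,0,0],
    [0,0,0],
    [0,0,0],
    [0,0,0],
    [0,0,0],
  ],
  turn=[
    [0,0,0],
    [0,0,0],
    [0,0,0],
    [0,0,0],
    [0,0,0],
    [0,0,0],
  ],
  jaw=[0.8,0.8,0.8,0.8,0.8,0.8],
)

```text
time_s: 12.8
tcp_pos: [0.5864, -0.0988, 0.0224]
eef_rot: [-180.0, -0.1, -31.2]
contact_force: [-1.9, 0.7, 6.7]
gripper_width: 0.0336
```

```bash
python3 go.py .5252 .1315 .16 -82.4
```

```text
pos [ 0.5864 -0.0988  0.0224] rot [-1.7997e+02 -5.0000e-02 -3.1200e+01] t 12.8 F [-1.9  0.7  6.7] w 0.0336
dist 0.275 rows 6 slide@cur [-1.716 -1.653 -1.376] slide@target yaw [-2.364  0.302 -1.376]
yaw change -51.2 turn z total 0.596 rows 6
```

apply_moves(
  slide=[
    [0,0,-0.15],
    [0,0,-0.3],
    [0,0,-0.35],
    [0,0,-0.35],
    [0,0,-0.3],
    [0,0,0],
    [0,0,0],
    [0,0,0],
  ],
  turn=[
    [0,0,0],
    [0,0,0.1],
    [0,0,0.1],
    [0,0,0.1],
    [0,0,0.1],
    [0,0,0.1],
    [0,0,0.096],
    [0,0,0],
  ],
  jaw=[0.8,0.8,0.8,0.8,0.8,0.8,0.8,0.8],
)

```text
time_s: 13.6
tcp_pos: [0.5858, -0.0988, 0.1668]
eef_rot: [-180.0, 0.0, -82.6]
contact_force: [-0.0, 0.3, -1.1]
gripper_width: 0.0336
```

apply_moves(
  slide=[
    [-0.4,0.05,0],
    [-0.4,0.05,0],
    [-0.4,0.05,0],
    [-0.4,0.05,0],
    [-0.4,0.05,0.1],
    [-0.364,0.05,0.2],
    [0,0,0.2],
    [0,0,0],
  ],
  turn=[
    [0,0,0],
    [0,0,0],
    [0,0,0],
    [0,0,0],
    [0,0,0],
    [0,0,0],
    [0,0,0],
    [0,0,0],
  ],
  jaw=[0.8,0.8,0.8,0.8,0.8,0.8,0.8,0.8],
)

```text
time_s: 14.4
tcp_pos: [0.523, 0.1317, 0.114]
eef_rot: [179.7, -0.1, -82.1]
contact_force: [-1.3, -0.3, -0.7]
gripper_width: 0.0336
```

```bash
python3 go.py .5252 .1315 .029 -82.4
```

```text
pos [0.523  0.1317 0.114 ] rot [ 1.7972e+02 -1.0000e-01 -8.2110e+01] t 14.4 F [-1.3 -0.3 -0.7] w 0.0336
dist 0.085 rows 2 slide@cur [ 0.005 -0.022  0.85 ] slide@target yaw [ 0.004 -0.022  0.85 ]
yaw change -0.3 turn z total 0.003 rows 1
```

apply_moves(
  slide=[
    [0,-0.02,0.35],
    [0,0,0.3],
    [0,0,0.15],
    [0,0,0.05],
    [0,0,0],
    [0,0,0],
    [0,0,0],
    [0,0,0],
  ],
  turn=[
    [0,0,0],
    [0,0,0],
    [0,0,0],
    [0,0,0],
    [0,0,0],
    [0,0,0],
    [0,0,0],
    [0,0,0],
  ],
  jaw=[0.8,0.8,0.8,0.8,0.8,0.8,0.5,0.5],
)

```text
time_s: 15.2
tcp_pos: [0.5277, 0.1321, 0.0325]
eef_rot: [-179.9, 0.0, -82.4]
contact_force: [0.3, 0.1, 0.2]
gripper_width: 0.042
```

apply_moves(
  slide=[
    [0,0,0],
    [0,0,0],
    [0,0,-0.2],
    [0,0,-0.4],
    [0,0,-0.45],
    [0,0,-0.45],
    [0,0,0],
    [0,0,0],
  ],
  turn=[
    [0,0,0],
    [0,0,0],
    [0,0,0],
    [0,0,0],
    [0,0,0],
    [0,0,0],
    [0,0,0],
    [0,0,0],
  ],
  jaw=[0.5,0.5,0.5,0.5,0.5,0,0,0],
)

```text
time_s: 16.0
tcp_pos: [0.5275, 0.1322, 0.183]
eef_rot: [-179.8, 0.1, -82.4]
contact_force: [-0.0, -0.6, -0.2]
gripper_width: 0.0621
```

```bash
python3 go.py .478 -.205 .13 -151;python3 -c "
from h import *
c=cap('wrist','wrist6');"
```

```text
pos [0.5275 0.1322 0.183 ] rot [-1.7984e+02  1.0000e-01 -8.2430e+01] t 16.0 F [-0.  -0.6 -0.2] w 0.0621
dist 0.345 rows 7 slide@cur [3.278 0.935 0.53 ] slide@target yaw [ 2.068 -2.709  0.53 ]
yaw change -68.6 turn z total 0.798 rows 8
```

View pics/wrist6.png

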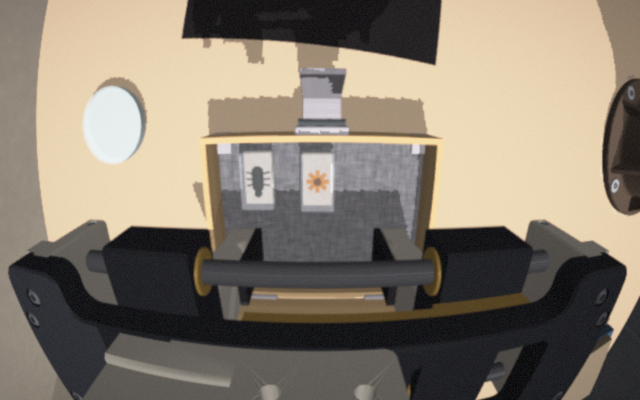

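apply_moves(
  slide=[
    [0.46,0.13,0],
    [0.47,0.135,0],
    [0.47,0.135,0],
    [0.47,0.135,0],
    [0.47,0.135,0],
    [0.47,0.135,0],
    [0.468,0.13,0],
    [0,0,0.1],
  ],
  turn=[
    [0,0,0],
    [0,0,0],
    [0,0,0],
    [0,0,0],
    [0,0,0],
    [0,0,0],
    [0,0,0],
    [0,0,0.1],
  ],
  jaw=[0,0,0,0,0,0,0,0],
)

```text
time_s: 16.85
tcp_pos: [0.476, -0.21, 0.1707]
eef_rot: [179.9, -0.0, -91.1]
contact_force: [0.1, 1.3, 0.2]
gripper_width: 0.0877
```

apply_moves(
  slide=[
    [0,0,0.1],
    [0,0,0.1],
    [0,0,0.1],
    [0,0,0.1],
    [0,0,0.03],
    [0,0,0],
    [0,0,0],
    [0,0,0],
  ],
  turn=[
    [0,0,0.1],
    [0,0,0.1],
    [0,0,0.1],
    [0,0,0.1],
    [0,0,0.1],
    [0,0,0.1],
    [0,0,0.098],
    [0,0,0],
  ],
  jaw=[0,0,0,0,0,0,0,0],
)

```text
time_s: 17.65
tcp_pos: [0.4765, -0.2053, 0.127]
eef_rot: [179.9, -0.2, -151.2]
contact_force: [-0.1, -0.3, 0.2]
gripper_width: 0.0876
```

```bash
python3 -c "
from h import *
c=cap('wrist','wrist7')"; python3 blk.py 275 360 130 245;python3 go.py .478 -.205 .020 -151
```

```text
[308. 174.] [ 472.7 -218.6   88.8   53.2   28.8]
pos [ 0.4769 -0.2054  0.1275] rot [ 1.7993e+02 -1.0000e-01 -1.5077e+02] t 17.8 F [-0.5 -0.4 -0.8] w 0.0878
dist 0.108 rows 3 slide@cur [-0.012 -0.002  1.075] slide@target yaw [-0.012 -0.002  1.075]
yaw change -0.2 turn z total 0.003 rows 1
```

View pics/wrist7.png

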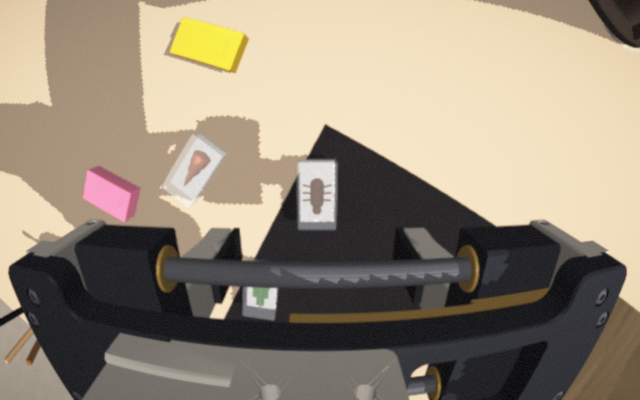

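apply_moves(
  slide=[
    [-0.005,0,0.35],
    [0,0,0.35],
    [0,0,0.3],
    [0,0,0.07],
    [0,0,0],
    [0,0,0],
    [0,0,0],
    [0,0,0],
  ],
  turn=[
    [0,0,0],
    [0,0,0],
    [0,0,0],
    [0,0,0],
    [0,0,0],
    [0,0,0],
    [0,0,0],
    [0,0,0],
  ],
  jaw=[0,0,0.2,0.3,0.8,0.8,0.8,0.8],
)

```text
time_s: 18.55
tcp_pos: [0.4789, -0.2053, 0.0229]
eef_rot: [-179.9, 0.1, -151.0]
contact_force: [0.0, -0.2, -0.9]
gripper_width: 0.045
```

apply_moves(
  slide=[
    [0,0,0],
    [0,0,0],
    [0,0,0],
    [0,0,0],
    [0,0,0],
    [0,0,0],
  ],
  turn=[
    [0,0,0],
    [0,0,0],
    [0,0,0],
    [0,0,0],
    [0,0,0],
    [0,0,0],
  ],
  jaw=[0.8,0.8,0.8,0.8,0.8,0.8],
)

```text
time_s: 19.15
tcp_pos: [0.4784, -0.2052, 0.0223]
eef_rot: [-180.0, 0.0, -151.0]
contact_force: [-1.1, 1.8, 6.8]
gripper_width: 0.0338
```

```bash
python3 go.py .462 .1232 .16 -82.4
```

```text
pos [ 0.4784 -0.2052  0.0223] rot [-1.7996e+02  4.0000e-02 -1.5100e+02] t 19.1 F [-1.1  1.8  6.8] w 0.0338
dist 0.356 rows 8 slide@cur [-1.449  2.952 -1.377] slide@target yaw [-3.277 -0.272 -1.377]
yaw change 68.6 turn z total -0.798 rows 8
```

apply_moves(
  slide=[
    [0,0,-0.15],
    [0,0,-0.3],
    [0,0,-0.35],
    [0,0,-0.35],
    [0,0,-0.3],
    [0,0,0],
    [0,0,0],
    [0,0,0],
  ],
  turn=[
    [0,0,-0.098],
    [0,0,-0.1],
    [0,0,-0.1],
    [0,0,-0.1],
    [0,0,-0.1],
    [0,0,-0.1],
    [0,0,-0.1],
    [0,0,-0.1],
  ],
  jaw=[0.8,0.8,0.8,0.8,0.8,0.8,0.8,0.8],
)

```text
time_s: 19.95
tcp_pos: [0.4778, -0.2051, 0.167]
eef_rot: [-180.0, 0.0, -82.1]
contact_force: [0.0, -0.2, -0.5]
gripper_width: 0.0339
```

apply_moves(
  slide=[
    [-0.45,-0.04,0],
    [-0.45,-0.04,0],
    [-0.45,-0.04,0],
    [-0.45,-0.04,0],
    [-0.45,-0.04,0],
    [-0.45,-0.04,0.1],
    [-0.45,-0.032,0.2],
    [-0.127,0,0.2],
  ],
  turn=[
    [0,0,0],
    [0,0,0],
    [0,0,0],
    [0,0,0],
    [0,0,0],
    [0,0,0],
    [0,0,0],
    [0,0,0],
  ],
  jaw=[0.8,0.8,0.8,0.8,0.8,0.8,0.8,0.8],
)

```text
time_s: 20.75
tcp_pos: [0.4622, 0.127, 0.1167]
eef_rot: [-179.9, 0.1, -82.3]
contact_force: [1.0, -0.3, -0.4]
gripper_width: 0.034
```

apply_moves(
  slide=[
    [0,0,0],
    [0,0,0],
    [0,0,0],
  ],
  turn=[
    [0,0,0],
    [0,0,0],
    [0,0,0],
  ],
  jaw=[0.8,0.8,0.8],
)

```text
time_s: 21.05
tcp_pos: [0.4622, 0.1227, 0.1173]
eef_rot: [-179.9, 0.0, -82.5]
contact_force: [0.6, 0.0, -0.6]
gripper_width: 0.0338
```

```bash
python3 go.py .462 .1232 .029 -82.4; python3 -c "
from h import *
c=cap('wrist','wrist8')"
```

```text
pos [0.4622 0.1227 0.1173] rot [-1.7995e+02  1.0000e-02 -8.2460e+01] t 21.1 F [ 0.6  0.  -0.6] w 0.0338
dist 0.088 rows 2 slide@cur [-0.005  0.002  0.883] slide@target yaw [-0.005  0.002  0.883]
yaw change 0.1 turn z total -0.001 rows 1
```

View pics/wrist8.png

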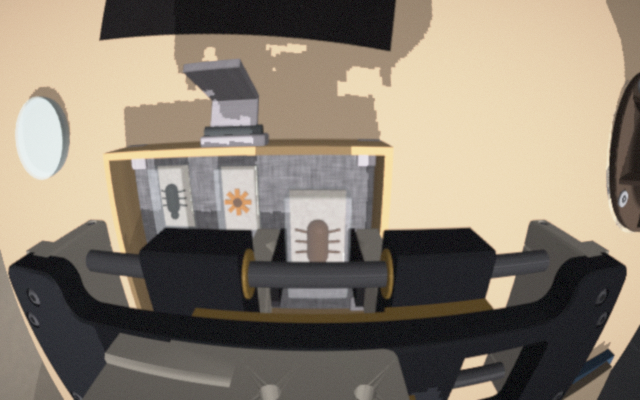

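apply_moves(
  slide=[
    [0,-0.03,0.3],
    [0,0,0.3],
    [0,0,0.2],
    [0,0,0.07],
    [0,0,0],
    [0,0,0],
    [0,0,0],
    [0,0,0],
  ],
  turn=[
    [0,0,0],
    [0,0,0],
    [0,0,0],
    [0,0,0],
    [0,0,0],
    [0,0,0],
    [0,0,0],
    [0,0,0],
  ],
  jaw=[0.8,0.8,0.8,0.8,0.8,0.8,0.54,0.54],
)

```text
time_s: 21.9
tcp_pos: [0.4653, 0.1237, 0.0302]
eef_rot: [-179.9, 0.0, -82.5]
contact_force: [-0.2, 0.8, -0.1]
gripper_width: 0.0398
```

apply_moves(
  slide=[
    [0,0,0],
    [0,0,0],
    [0,0,-0.2],
    [0,0,-0.4],
    [0,0,-0.45],
    [0,0,-0.45],
    [0,0,0],
    [0,0,0],
  ],
  turn=[
    [0,0,0],
    [0,0,0],
    [0,0,0],
    [0,0,0],
    [0,0,0],
    [0,0,0],
    [0,0,0],
    [0,0,0],
  ],
  jaw=[0.54,0.54,0.54,0.54,0.54,0,0,0],
)

```text
time_s: 22.7
tcp_pos: [0.4652, 0.124, 0.1809]
eef_rot: [-179.8, 0.1, -82.4]
contact_force: [0.1, 0.2, -0.8]
gripper_width: 0.0588
```

```bash
python3 go.py .593 -.206 .13 -158;python3 -c "
from h import *
c=cap('wrist','wrist9');c=cap('scene','scene9')
im=c['pixels'];cv2.imwrite('pics/crop9.png',cv2.resize(im[170:330,170:370],None,fx=4,fy=3.7))"
```

```text
pos [0.4652 0.124  0.1809] rot [-1.7984e+02  1.0000e-01 -8.2440e+01] t 22.7 F [ 0.1  0.2 -0.8] w 0.0588
dist 0.358 rows 8 slide@cur [ 3.44  -0.833  0.509] slide@target yaw [ 0.051 -3.539  0.509]
yaw change -75.6 turn z total 0.879 rows 9
```

View pics/wrist9.png

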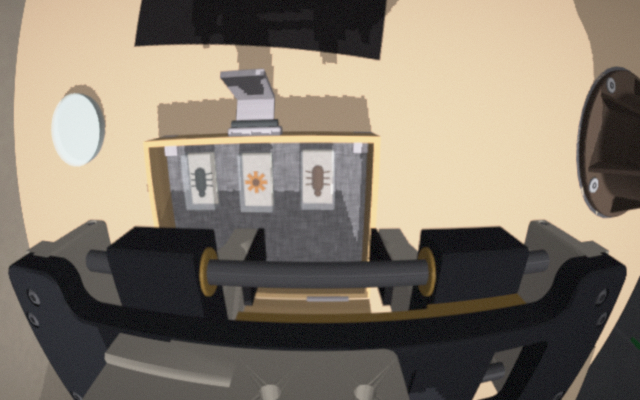

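View pics/crop9.png

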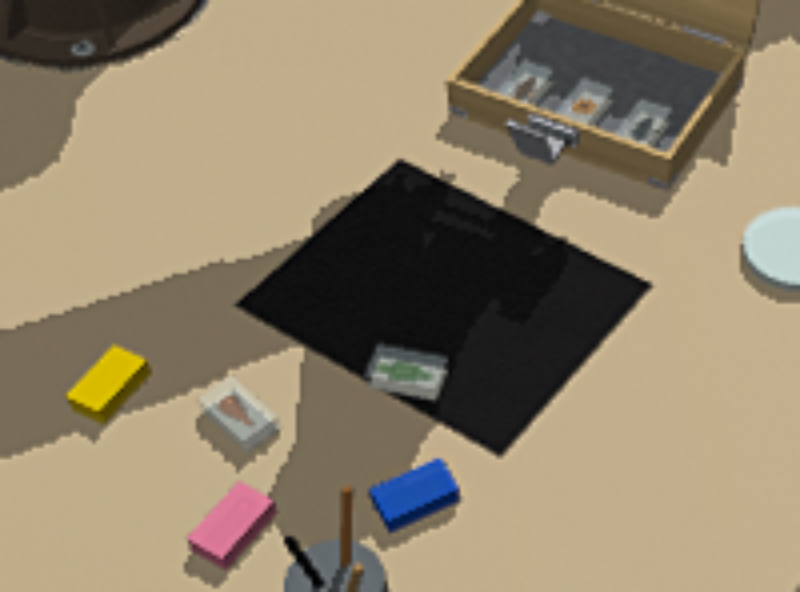

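apply_moves(
  slide=[
    [0.45,-0.11,0],
    [0.45,-0.11,0],
    [0.45,-0.11,0],
    [0.45,-0.11,0],
    [0.45,-0.11,0],
    [0.45,-0.11,0],
    [0.45,-0.1,0],
    [0.29,-0.073,0.05],
  ],
  turn=[
    [0,0,0],
    [0,0,0],
    [0,0,0],
    [0,0,0],
    [0,0,0],
    [0,0,0],
    [0,0,0],
    [0,0,0.079],
  ],
  jaw=[0,0,0,0,0,0,0,0],
)

```text
time_s: 23.6
tcp_pos: [0.5928, -0.2093, 0.1727]
eef_rot: [179.9, -0.0, -89.3]
contact_force: [0.1, 1.2, 0.3]
gripper_width: 0.0878
```

apply_moves(
  slide=[
    [0,0,0.1],
    [0,0,0.1],
    [0,0,0.1],
    [0,0,0.1],
    [0,0,0.05],
    [0,0,0],
    [0,0,0],
    [0,0,0],
  ],
  turn=[
    [0,0,0.1],
    [0,0,0.1],
    [0,0,0.1],
    [0,0,0.1],
    [0,0,0.1],
    [0,0,0.1],
    [0,0,0.1],
    [0,0,0.1],
  ],
  jaw=[0,0,0,0,0,0,0,0],
)

```text
time_s: 24.4
tcp_pos: [0.5916, -0.2064, 0.1273]
eef_rot: [179.9, -0.2, -158.3]
contact_force: [-0.4, -0.4, -0.4]
gripper_width: 0.0874
```

apply_moves(
  slide=[
    [0,0,0],
    [0,0,0],
    [0,0,0],
  ],
  turn=[
    [0,0,0],
    [0,0,0],
    [0,0,0],
  ],
  jaw=[0,0,0],
)

```text
time_s: 24.7
tcp_pos: [0.5923, -0.2064, 0.1288]
eef_rot: [180.0, -0.1, -157.8]
contact_force: [-0.1, -0.2, -0.7]
gripper_width: 0.0877
```

```bash
python3 -c "
from h import *
c=cap('wrist','wrist10')"; python3 blk.py 285 355 145 240 110;python3 go.py .593 -.206 .020 -158
```

```text
[313. 183.] [ 590.9 -212.7   74.8   44.7   22.2]
pos [ 0.5925 -0.2064  0.1292] rot [ 1.7999e+02 -3.0000e-02 -1.5786e+02] t 24.8 F [-0.   0.6 -0.3] w 0.0876
dist 0.109 rows 3 slide@cur [-0.006  0.002  1.092] slide@target yaw [-0.006  0.002  1.092]
yaw change -0.1 turn z total 0.002 rows 1
```

View pics/wrist10.png

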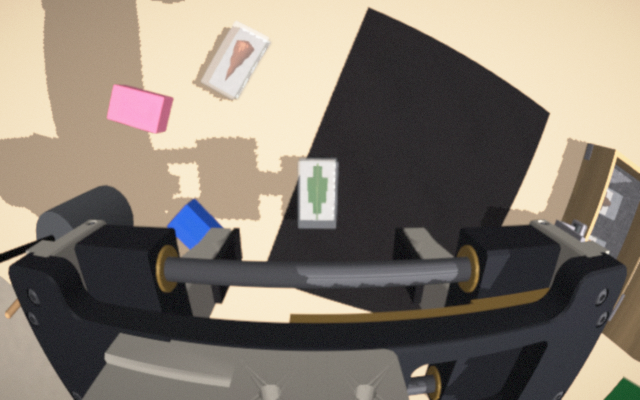

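apply_moves(
  slide=[
    [-0.005,0,0.35],
    [0,0,0.35],
    [0,0,0.3],
    [0,0,0.08],
    [0,0,0],
    [0,0,0],
    [0,0,0],
    [0,0,0],
  ],
  turn=[
    [0,0,0],
    [0,0,0],
    [0,0,0],
    [0,0,0],
    [0,0,0],
    [0,0,0],
    [0,0,0],
    [0,0,0],
  ],
  jaw=[0,0,0.2,0.3,0.8,0.8,0.8,0.8],
)

```text
time_s: 25.6
tcp_pos: [0.5941, -0.2063, 0.0231]
eef_rot: [-179.9, 0.1, -158.0]
contact_force: [0.6, 0.3, -0.8]
gripper_width: 0.0451
```

apply_moves(
  slide=[
    [0,0,0],
    [0,0,0],
    [0,0,0],
    [0,0,0],
    [0,0,0],
    [0,0,0],
  ],
  turn=[
    [0,0,0],
    [0,0,0],
    [0,0,0],
    [0,0,0],
    [0,0,0],
    [0,0,0],
  ],
  jaw=[0.8,0.8,0.8,0.8,0.8,0.8],
)

```text
time_s: 26.2
tcp_pos: [0.5935, -0.2062, 0.0224]
eef_rot: [-180.0, 0.1, -158.0]
contact_force: [-2.3, 0.6, 6.6]
gripper_width: 0.0335
```

```bash
python3 go.py .5775 .2115 .16 -82.4
```

```text
pos [ 0.5935 -0.2062  0.0224] rot [-1.7997e+02  5.0000e-02 -1.5796e+02] t 26.2 F [-2.3  0.6  6.6] w 0.0335
dist 0.440 rows 9 slide@cur [-1.419  3.932 -1.376] slide@target yaw [-4.162 -0.393 -1.376]
yaw change 75.6 turn z total -0.879 rows 9
```

apply_moves(
  slide=[
    [0,0,-0.15],
    [0,0,-0.3],
    [0,0,-0.35],
    [0,0,-0.35],
    [0,0,-0.3],
    [0,0,0],
    [0,0,0],
    [0,0,0],
  ],
  turn=[
    [0,0,-0.1],
    [0,0,-0.1],
    [0,0,-0.1],
    [0,0,-0.1],
    [0,0,-0.1],
    [0,0,-0.1],
    [0,0,-0.1],
    [0,0,-0.1],
  ],
  jaw=[0.8,0.8,0.8,0.8,0.8,0.8,0.8,0.8],
)

```text
time_s: 27.0
tcp_pos: [0.5929, -0.2062, 0.1668]
eef_rot: [-180.0, 0.0, -88.9]
contact_force: [0.4, -0.3, -0.7]
gripper_width: 0.0335
```

apply_moves(
  slide=[
    [0,0,0],
    [-0.45,-0.04,0],
    [-0.46,-0.04,0],
    [-0.46,-0.04,0],
    [-0.46,-0.04,0],
    [-0.46,-0.04,0],
    [-0.46,-0.04,0],
    [-0.46,-0.04,0],
  ],
  turn=[
    [0,0,-0.079],
    [0,0,0],
    [0,0,0],
    [0,0,0],
    [0,0,0],
    [0,0,0],
    [0,0,0],
    [0,0,0],
  ],
  jaw=[0.8,0.8,0.8,0.8,0.8,0.8,0.8,0.8],
)

```text
time_s: 27.8
tcp_pos: [0.5781, 0.1175, 0.1667]
eef_rot: [-180.0, 0.0, -82.4]
contact_force: [0.5, 0.0, 0.3]
gripper_width: 0.0336
```

apply_moves(
  slide=[
    [-0.45,-0.04,0],
    [-0.4,-0.033,0.1],
    [-0.12,-0.02,0.3],
    [0,0,0.1],
    [0,0,0],
    [0,0,0],
    [0,0,0],
  ],
  turn=[
    [0,0,0],
    [0,0,0],
    [0,0,0],
    [0,0,0],
    [0,0,0],
    [0,0,0],
    [0,0,0],
  ],
  jaw=[0.8,0.8,0.8,0.8,0.8,0.8,0.8],
)

```text
time_s: 28.5
tcp_pos: [0.5758, 0.2124, 0.1179]
eef_rot: [-179.9, 0.0, -82.5]
contact_force: [0.6, -0.9, -0.9]
gripper_width: 0.0338
```

```bash
python3 go.py .5752 .2131 .029 -82.4; python3 -c "
from h import *
c=cap('wrist','wrist11');c=cap('side','side11')"
```

```text
pos [0.5758 0.2124 0.1179] rot [-1.799e+02  4.000e-02 -8.249e+01] t 28.5 F [ 0.6 -0.9 -0.9] w 0.0338
dist 0.089 rows 2 slide@cur [-0.008  0.006  0.889] slide@target yaw [-0.008  0.005  0.889]
yaw change 0.1 turn z total -0.001 rows 1
```

View pics/wrist11.png

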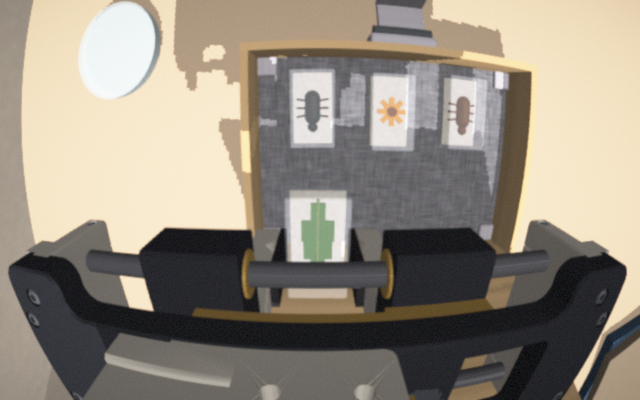

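View pics/side11.png

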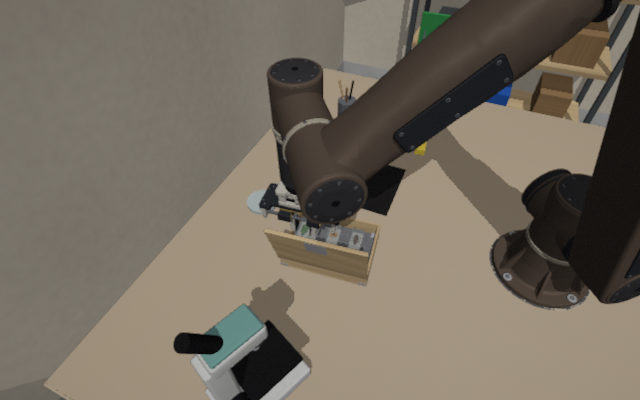

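apply_moves(
  slide=[
    [0,0,0.3],
    [0,0,0.3],
    [0,0,0.2],
    [0,0,0.075],
    [0,0,0],
    [0,0,0],
    [0,0,0],
    [0,0,0],
  ],
  turn=[
    [0,0,0],
    [0,0,0],
    [0,0,0],
    [0,0,0],
    [0,0,0],
    [0,0,0],
    [0,0,0],
    [0,0,0],
  ],
  jaw=[0.8,0.8,0.8,0.8,0.8,0.8,0.54,0.54],
)

```text
time_s: 29.4
tcp_pos: [0.5755, 0.2131, 0.0297]
eef_rot: [-179.9, 0.0, -82.4]
contact_force: [-0.8, 0.1, -0.2]
gripper_width: 0.0392
```

apply_moves(
  slide=[
    [0,0,0],
    [0,0,0],
    [0,0,-0.2],
    [0,0,-0.4],
    [0,0,-0.45],
    [0,0,-0.45],
    [0,0,0],
    [0,0,0],
  ],
  turn=[
    [0,0,0],
    [0,0,0],
    [0,0,0],
    [0,0,0],
    [0,0,0],
    [0,0,0],
    [0,0,0],
    [0,0,0],
  ],
  jaw=[0.54,0.54,0.54,0.54,0.54,0,0,0],
)

```text
time_s: 30.2
tcp_pos: [0.5755, 0.2134, 0.1806]
eef_rot: [-179.8, 0.1, -82.4]
contact_force: [0.2, -0.4, -0.4]
gripper_width: 0.059
```

```bash
python3 go.py .512 -.314 .15 -6;python3 -c "
from h import *
c=cap('wrist','wrist12');c=cap('scene','scene12')
W=cloud(c)
f4=(W[...,2]>.013)&(W[...,2]<.03)&(W[...,0]>.35)&(W[...,0]<.75)&(W[...,1]>-.45)&(W[...,1]<-.02)
from m import rect
n_,lab,st,ce=cv2.connectedComponentsWithStats(f4.astype(np.uint8))
for i in range(1,n_):
    if st[i,4]>25: Q=W[lab==i]; print(' blk',ce[i].round(0),st[i,4],rect(Q[:,:2]))
"
```

```text
pos [0.5755 0.2134 0.1806] rot [-1.7985e+02  1.1000e-01 -8.2440e+01] t 30.2 F [ 0.2 -0.4 -0.4] w 0.059
dist 0.532 rows 11 slide@cur [5.145 1.323 0.306] slide@target yaw [-0.08   5.312  0.306]
yaw change 76.4 turn z total -0.889 rows 9
 blk [196. 273.] 196 [ 404.3 -354.    61.6   36.3  -83.5]
 blk [229. 281.] 194 [ 510.9 -315.8   63.2   34.9   -9.6]
 blk [273. 302.] 224 [ 672.1 -296.7   60.1   36.5   64.9]
 blk [227. 311.] 240 [ 578.9 -394.5   60.    34.7  -86.9]
 blk [257. 347.] 60 [ 722.  -426.2   62.9   22.4   49.6]
```

View pics/wrist12.png

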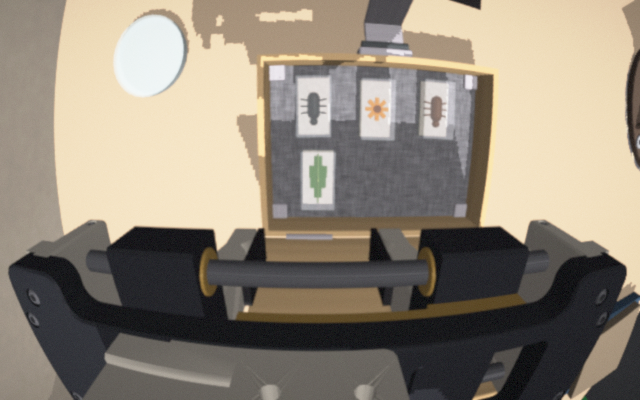

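apply_moves(
  slide=[
    [0.465,0.12,0],
    [0.468,0.12,0],
    [0.468,0.12,0],
    [0.468,0.12,0],
    [0.468,0.12,0],
    [0.468,0.12,0],
    [0.468,0.12,0],
    [0.468,0.12,0],
  ],
  turn=[
    [0,0,0],
    [0,0,0],
    [0,0,0],
    [0,0,0],
    [0,0,0],
    [0,0,0],
    [0,0,0],
    [0,0,0],
  ],
  jaw=[0,0,0,0,0,0,0,0],
)

```text
time_s: 31.1
tcp_pos: [0.5278, -0.1722, 0.1776]
eef_rot: [179.8, 0.0, -82.4]
contact_force: [1.8, -0.1, 0.3]
gripper_width: 0.0877
```

apply_moves(
  slide=[
    [0.468,0.12,0],
    [0.468,0.12,0],
    [0.468,0.123,0],
    [0,0,0.1],
    [0,0,0.1],
    [0,0,0.1],
    [0,0,0.1],
    [0,0,0.1],
  ],
  turn=[
    [0,0,0],
    [0,0,0],
    [0,0,0],
    [0,0,-0.1],
    [0,0,-0.1],
    [0,0,-0.1],
    [0,0,-0.1],
    [0,0,-0.1],
  ],
  jaw=[0,0,0,0,0,0,0,0],
)

```text
time_s: 31.9
tcp_pos: [0.5106, -0.3143, 0.1267]
eef_rot: [179.9, 0.2, -39.1]
contact_force: [0.2, -0.2, 0.0]
gripper_width: 0.0875
```

apply_moves(
  slide=[
    [0,0,0],
    [0,0,0],
    [0,0,0],
    [0,0,0],
    [0,0,0],
    [0,0,0],
  ],
  turn=[
    [0,0,-0.1],
    [0,0,-0.1],
    [0,0,-0.1],
    [0,0,-0.089],
    [0,0,0],
    [0,0,0],
  ],
  jaw=[0,0,0,0,0,0],
)

```text
time_s: 32.5
tcp_pos: [0.511, -0.3142, 0.1279]
eef_rot: [-180.0, 0.1, -6.3]
contact_force: [-0.3, -0.2, 0.5]
gripper_width: 0.0876
```

```bash
python3 -c "
from h import *
c=cap('wrist','wrist13')"; python3 blk.py 285 355 145 240 130;python3 go.py .512 -.314 .020 -6
```

```text
[325. 189.] [ 511.1 -316.    86.7   63.9   -6.3]
pos [ 0.5113 -0.3143  0.1284] rot [-1.7999e+02  7.0000e-02 -6.2100e+00] t 32.6 F [0.  0.4 0.7] w 0.0879
dist 0.108 rows 3 slide@cur [ 0.006 -0.004  1.084] slide@target yaw [ 0.006 -0.004  1.084]
yaw change 0.2 turn z total -0.002 rows 1
```

View pics/wrist13.png

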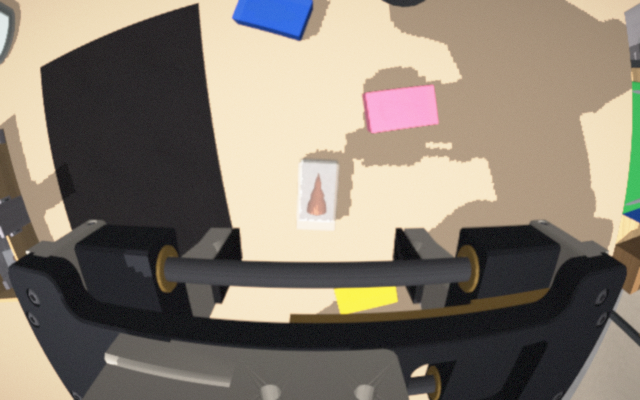

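apply_moves(
  slide=[
    [0.005,0,0.35],
    [0,0,0.35],
    [0,0,0.3],
    [0,0,0.08],
    [0,0,0],
    [0,0,0],
    [0,0,0],
    [0,0,0],
  ],
  turn=[
    [0,0,0],
    [0,0,0],
    [0,0,0],
    [0,0,0],
    [0,0,0],
    [0,0,0],
    [0,0,0],
    [0,0,0],
  ],
  jaw=[0,0,0.2,0.3,0.8,0.8,0.8,0.8],
)

```text
time_s: 33.4
tcp_pos: [0.513, -0.3147, 0.0226]
eef_rot: [180.0, -0.1, -6.0]
contact_force: [0.3, 0.1, 0.6]
gripper_width: 0.0455
```

apply_moves(
  slide=[
    [0,0,0],
    [0,0,0],
    [0,0,0],
    [0,0,0],
    [0,0,0],
    [0,0,0],
  ],
  turn=[
    [0,0,0],
    [0,0,0],
    [0,0,0],
    [0,0,0],
    [0,0,0],
    [0,0,0],
  ],
  jaw=[0.8,0.8,0.8,0.8,0.8,0.8],
)

```text
time_s: 34.0
tcp_pos: [0.5126, -0.3146, 0.0219]
eef_rot: [180.0, -0.1, -6.0]
contact_force: [-0.9, 1.5, 6.6]
gripper_width: 0.0343
```

apply_moves(
  slide=[
    [0,0,-0.15],
    [0,0,-0.3],
    [0,0,-0.35],
    [0,0,-0.35],
    [0,0,-0.3],
    [0,0,0],
    [0,0,0],
    [0,0,0],
  ],
  turn=[
    [0,0,0.09],
    [0,0,0.1],
    [0,0,0.1],
    [0,0,0.1],
    [0,0,0.1],
    [0,0,0.1],
    [0,0,0.1],
    [0,0,0.1],
  ],
  jaw=[0.8,0.8,0.8,0.8,0.8,0.8,0.8,0.8],
)

```text
time_s: 34.8
tcp_pos: [0.512, -0.3144, 0.1664]
eef_rot: [-180.0, -0.0, -74.3]
contact_force: [-0.7, -0.2, -0.5]
gripper_width: 0.0346
```

```bash
python3 go.py .4585 .1977 .12 -82.4
```

```text
pos [ 0.512  -0.3144  0.1664] rot [-179.97   -0.    -74.29] t 34.8 F [-0.7 -0.2 -0.5] w 0.0346
dist 0.517 rows 11 slide@cur [-5.074 -0.871  0.464] slide@target yaw [-5.146 -0.147  0.464]
yaw change -8.1 turn z total 0.094 rows 1
```

apply_moves(
  slide=[
    [0,0,0],
    [-0.46,-0.013,0],
    [-0.47,-0.013,0],
    [-0.47,-0.013,0],
    [-0.47,-0.013,0],
    [-0.47,-0.013,0],
    [-0.47,-0.013,0],
    [-0.47,-0.013,0],
  ],
  turn=[
    [0,0,0.094],
    [0,0,0],
    [0,0,0],
    [0,0,0],
    [0,0,0],
    [0,0,0],
    [0,0,0],
    [0,0,0],
  ],
  jaw=[0.8,0.8,0.8,0.8,0.8,0.8,0.8,0.8],
)

```text
time_s: 35.6
tcp_pos: [0.4749, 0.0133, 0.1663]
eef_rot: [-180.0, 0.0, -82.0]
contact_force: [0.5, 1.4, -0.4]
gripper_width: 0.0339
```

apply_moves(
  slide=[
    [-0.47,-0.013,0],
    [-0.47,-0.013,0],
    [-0.47,-0.015,0],
    [-0.456,-0.015,0.05],
    [0,0,0.25],
    [0,0,0.15],
    [0,0,0],
    [0,0,0],
  ],
  turn=[
    [0,0,0],
    [0,0,0],
    [0,0,0],
    [0,0,0],
    [0,0,0],
    [0,0,0],
    [0,0,0],
    [0,0,0],
  ],
  jaw=[0.8,0.8,0.8,0.8,0.8,0.8,0.8,0.8],
)

```text
time_s: 36.4
tcp_pos: [0.4552, 0.1971, 0.1213]
eef_rot: [180.0, -0.0, -82.0]
contact_force: [0.7, 0.2, -0.7]
gripper_width: 0.0345
```

```bash
python3 go.py .4585 .1977 .029 -82.4; python3 -c "
from h import *
c=cap('wrist','wrist14')"
```

```text
pos [0.4552 0.1971 0.1213] rot [ 1.7999e+02 -3.0000e-02 -8.2000e+01] t 36.4 F [ 0.7  0.2 -0.7] w 0.0345
dist 0.092 rows 2 slide@cur [-0.002 -0.033  0.923] slide@target yaw [-0.002 -0.033  0.923]
yaw change -0.4 turn z total 0.005 rows 1
```

View pics/wrist14.png

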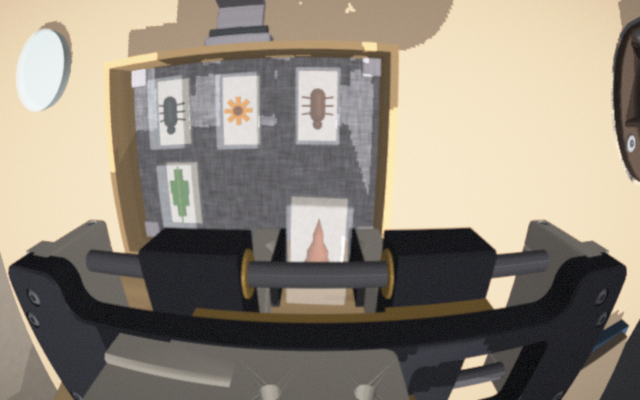

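apply_moves(
  slide=[
    [0,-0.13,0.3],
    [0,0,0.3],
    [0,0,0.25],
    [0,0,0.06],
    [0,0,0],
    [0,0,0],
    [0,0,0],
    [0,0,0],
  ],
  turn=[
    [0,0,0.005],
    [0,0,0],
    [0,0,0],
    [0,0,0],
    [0,0,0],
    [0,0,0],
    [0,0,0],
    [0,0,0],
  ],
  jaw=[0.8,0.8,0.8,0.8,0.8,0.8,0.5,0.5],
)

```text
time_s: 37.25
tcp_pos: [0.4685, 0.1993, 0.0309]
eef_rot: [-179.9, 0.1, -82.4]
contact_force: [-0.6, 0.4, 0.8]
gripper_width: 0.0422
```

apply_moves(
  slide=[
    [0,0,0],
    [0,0,0],
    [0,0,-0.2],
    [0,0,-0.4],
    [0,0,-0.45],
    [0,0,-0.45],
    [0,0,0],
    [0,0,0],
  ],
  turn=[
    [0,0,0],
    [0,0,0],
    [0,0,0],
    [0,0,0],
    [0,0,0],
    [0,0,0],
    [0,0,0],
    [0,0,0],
  ],
  jaw=[0.5,0.5,0.5,0.5,0.5,0.5,0.5,0.5],
)

```text
time_s: 38.05
tcp_pos: [0.4683, 0.1994, 0.1814]
eef_rot: [-179.9, 0.1, -82.4]
contact_force: [0.8, -0.8, -1.0]
gripper_width: 0.0438
```

```bash
python3 go.py .52 .17 .25 -82.4;python3 - <<'E'
from h import *
c=cap('wrist','wrist15'); s=cap('side','side15'); k=cap('scene','scene15')
for n,q in(('side',s),('scene',k)):
    W=cloud(q); a=np.radians(7.6)
    d=W-[.5205,.1695,0]; X=d[...,0]*np.cos(a)+d[...,1]*np.sin(a); Y=-d[...,0]*np.sin(a)+d[...,1]*np.cos(a); Z=d[...,2]
    f=(abs(X)<.115)&(Y>.085)&(Y<.2)&(Z>.06)&(Z<.24)
    print(n,f.sum())
    for lo in np.arange(.06,.23,.02):
        g=f&(Z>lo)&(Z<lo+.02)
        if g.sum()>3: print(round(lo+.01,2),g.sum(),np.percentile(Y[g],[5,50,95]).round(4))
    f=(abs(X)<.025)&(Y<-.08)&(Y>-.16)&(Z>.03)
    if f.sum(): print('clamp',f.sum(),[ (round(lo,2),Y[f&(Z>lo)&(Z<lo+.01)].min().round(3),Y[f&(Z>lo)&(Z<lo+.01)].max().round(3)) for lo in np.arange(.03,.1,.01) if (f&(Z>lo)&(Z<lo+.01)).any()])
E
```

```text
pos [0.4683 0.1994 0.1814] rot [-1.7986e+02  1.2000e-01 -8.2440e+01] t 38.0 F [ 0.8 -0.8 -1. ] w 0.0438
dist 0.091 rows 2 slide@cur [ 0.36  -0.474 -0.686] slide@target yaw [ 0.36  -0.473 -0.686]
yaw change 0.0 turn z total -0.001 rows 1
side 2463
0.07 219 [0.1001 0.1027 0.1054]
0.09 230 [0.1058 0.1085 0.1113]
0.11 243 [0.1115 0.1141 0.1171]
0.13 261 [0.1176 0.1199 0.1229]
0.15 268 [0.1233 0.1261 0.1286]
0.17 295 [0.129  0.1318 0.1347]
0.19 326 [0.1349 0.1377 0.1407]
0.21 621 [0.1353 0.1407 0.1437]
clamp 107 [(np.float64(0.03), np.float64(-0.124), np.float64(-0.08)), (np.float64(0.04), np.float64(-0.127), np.float64(-0.08)), (np.float64(0.05), np.float64(-0.125), np.float64(-0.081))]
scene 1567
0.07 264 [0.0863 0.091  0.0969]
0.09 273 [0.0908 0.097  0.1026]
0.11 236 [0.0972 0.1026 0.1082]
0.13 225 [0.1024 0.1088 0.1134]
0.15 190 [0.1092 0.115  0.1215]
0.17 151 [0.1145 0.1203 0.1258]
0.19 138 [0.1207 0.1267 0.1316]
0.21 90 [0.1272 0.1311 0.1388]
clamp 161 [(np.float64(0.03), np.float64(-0.131), np.float64(-0.084)), (np.float64(0.04), np.float64(-0.134), np.float64(-0.081)), (np.float64(0.05), np.float64(-0.139), np.float64(-0.132)), (np.float64(0.06), np.float64(-0.142), np.float64(-0.136)), (np.float64(0.07), np.float64(-0.145), np.float64(-0.138)), (np.float64(0.08), np.float64(-0.146), np.float64(-0.141))]
```

View pics/wrist15.png

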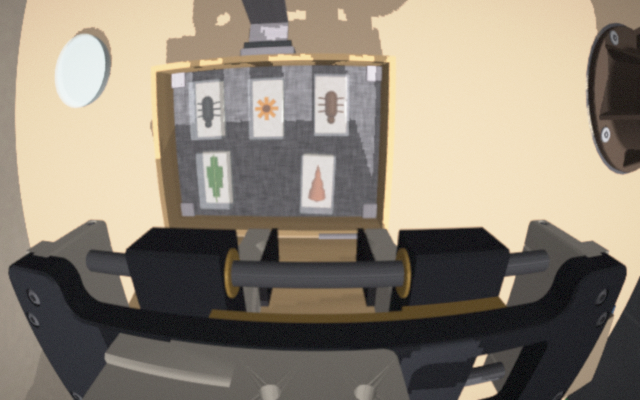

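View pics/side15.png

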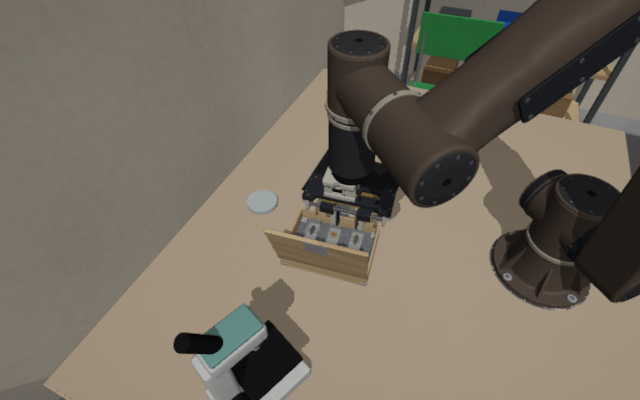

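```bash
python3 - <<'E'
import numpy as np
for th in [106,90,80,70,60,50,40,30,20,10,5,0]:
    t=np.radians(th); rho=135
    Y=86-rho*np.cos(t)+10*np.sin(t)+9.5; Z=48.5+rho*np.sin(t)+10*np.cos(t)+14
    print(th,round(Y),round(Z))
from h import *
for n in('side','scene'):
    W=cloud(cap(n)); f=(W[...,2]>.02)&(W[...,2]<.35)&(W[...,0]>.38)&(W[...,0]<.8)&(W[...,1]>.33)&(W[...,1]<.75)
    P=W[f]; print(n,P.min(0),P.max(0)); 
    g=P[P[:,1]<.42]; print(len(g),g.min(0) if len(g) else'')
E
python3 go.py .4974 .343 .29 -82.4
```

```text
106 142 190
90 105 198
80 82 197
70 59 193
60 37 184
50 16 172
40 -1 157
30 -16 139
20 -28 118
10 -36 96
5 -38 84
0 -40 72
side [0.43009131 0.4618797  0.02009781] [0.6071361  0.64446242 0.34999488]
0 
scene [0.43926423 0.45434098 0.02019416] [0.60909445 0.63629902 0.34941021]
0 
pos [0.4675 0.1985 0.1788] rot [ 1.7988e+02 -8.0000e-02 -8.2440e+01] t 38.3 F [-0.4  0.  -0.3] w 0.0439
dist 0.185 rows 4 slide@cur [-1.393 -0.487 -1.112] slide@target yaw [-1.392 -0.488 -1.112]
yaw change 0.0 turn z total -0.0 rows 1
```

apply_moves(
  slide=[
    [0,0,-0.35],
    [0,0,-0.4],
    [0,0,-0.4],
    [-0.45,-0.16,0],
    [-0.47,-0.165,0],
    [-0.47,-0.163,0],
    [0,0,0],
    [0,0,0],
  ],
  turn=[
    [0,0,0],
    [0,0,0],
    [0,0,0],
    [0,0,0],
    [0,0,0],
    [0,0,0],
    [0,0,0],
    [0,0,0],
  ],
  jaw=[1,1,1,1,1,1,1,1],
)

```text
time_s: 39.1
tcp_pos: [0.4978, 0.344, 0.2928]
eef_rot: [179.8, -0.2, -82.4]
contact_force: [-0.5, 0.3, 0.2]
gripper_width: 0.0004
```

```bash
python3 go.py .4974 .343 .19 -82.4;python3 -c "
from h import *
c=cap('wrist','wrist16');c=cap('scene','scene16')"
```

```text
pos [0.4978 0.344  0.2928] rot [ 1.7984e+02 -1.5000e-01 -8.2360e+01] t 39.1 F [-0.5  0.3  0.2] w 0.0004
dist 0.103 rows 3 slide@cur [0.009 0.005 1.028] slide@target yaw [0.009 0.005 1.028]
yaw change -0.0 turn z total 0.0 rows 1
```

View pics/wrist16.png

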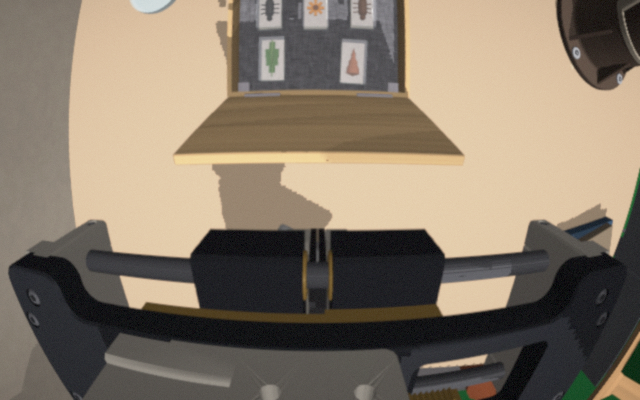

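View pics/scene16.png

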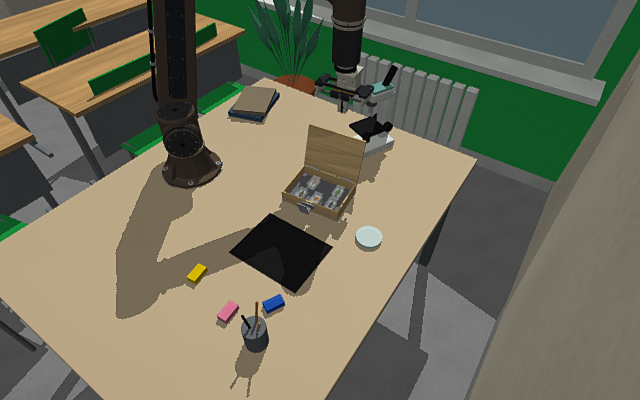

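apply_moves(
  slide=[
    [0,0,0.33],
    [0,0,0.33],
    [0,0,0.34],
    [0.33,0,0.03],
    [0.2,0,-0.04],
    [0.17,0,-0.04],
    [0.12,0,0.01],
    [0.11,0,0],
  ],
  turn=[
    [0,0,0],
    [0,0,0],
    [0,0,0],
    [0,0,0],
    [0,0,0],
    [0,0,0],
    [0,0,0],
    [0,0,0],
  ],
  jaw=[1,1,1,1,1,1,1,1],
)

```text
time_s: 40.0
tcp_pos: [0.5112, 0.2504, 0.2006]
eef_rot: [-179.8, 0.1, -82.5]
contact_force: [0.2, 1.5, 0.1]
gripper_width: 0.0003
```

```bash
python3 go.py .4974 .343 .19 -82.4;python3 -c "
from h import *
c=cap('wrist','wrist17');c=cap('scene');cv2.imwrite('pics/scene17.png',cv2.resize(c['pixels'][80:230,240:440],None,fx=4,fy=4))"
```

```text
pos [0.5112 0.2504 0.2006] rot [-1.7984e+02  1.1000e-01 -8.2470e+01] t 40.0 F [0.2 1.5 0.1] w 0.0003
dist 0.094 rows 2 slide@cur [-0.936  0.015  0.106] slide@target yaw [-0.936  0.014  0.106]
yaw change 0.1 turn z total -0.001 rows 1
```

View pics/scene17.png

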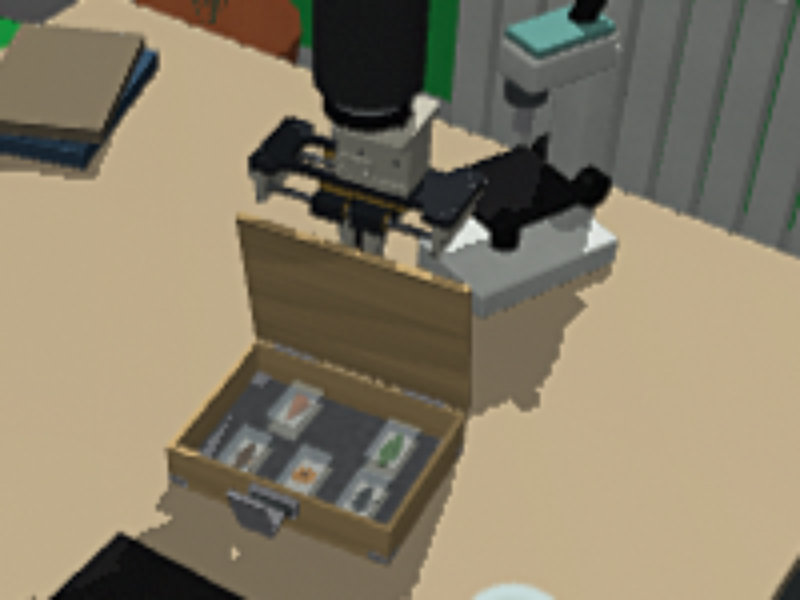

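apply_moves(
  slide=[
    [0.23,0,0.06],
    [0.22,0,0.1],
    [0.21,0,0.13],
    [0.17,0,0.16],
    [0.15,0,0.18],
    [0.12,0,0.21],
    [0.08,0,0.2],
    [0,0,0],
  ],
  turn=[
    [0,0,0],
    [0,0,0],
    [0,0,0],
    [0,0,0],
    [0,0,0],
    [0,0,0],
    [0,0,0],
    [0,0,0],
  ],
  jaw=[1,1,1,1,1,1,1,1],
)

```text
time_s: 40.9
tcp_pos: [0.5243, 0.1327, 0.0926]
eef_rot: [179.7, -0.1, -82.5]
contact_force: [0.6, -0.7, 0.5]
gripper_width: 0.0004
```

```bash
python3 go.py .53 .12 .0715 -82.4;python3 -c "
from h import *
c=cap('scene');cv2.imwrite('pics/scene18.png',cv2.resize(c['pixels'][80:230,240:440],None,fx=4,fy=4))"
```

```text
pos [0.5243 0.1327 0.0926] rot [ 1.7973e+02 -1.1000e-01 -8.2510e+01] t 40.9 F [ 0.6 -0.7  0.5] w 0.0004
dist 0.025 rows 1 slide@cur [ 0.133 -0.04   0.211] slide@target yaw [ 0.133 -0.04   0.211]
yaw change 0.1 turn z total -0.001 rows 1
```

View pics/scene18.png

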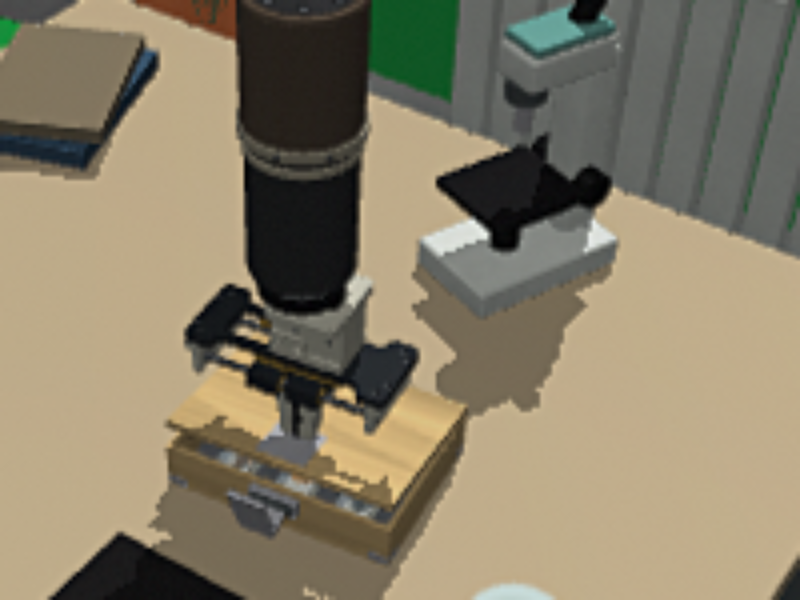

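apply_moves(
  slide=[
    [0.1,0,0.08],
    [0.05,0,0.08],
    [0,0,0.04],
    [0,0,0.03],
    [0,0,0],
    [0,0,0],
  ],
  turn=[
    [0,0,0],
    [0,0,0],
    [0,0,0],
    [0,0,0],
    [0,0,0],
    [0,0,0],
  ],
  jaw=[1,1,1,1,1,1],
)

```text
time_s: 41.55
tcp_pos: [0.5278, 0.1189, 0.0727]
eef_rot: [180.0, -0.0, -82.4]
contact_force: [-1.7, -1.2, 5.4]
gripper_width: 0.0006
```

apply_moves(
  slide=[
    [0,0,0.02],
    [0,0,0],
    [0,0,-0.3],
    [0,0,-0.5],
    [0.45,0,0],
    [0.45,0,0],
    [0.44,0,0],
    [0,0,0],
  ],
  turn=[
    [0,0,0],
    [0,0,0],
    [0,0,0],
    [0,0,0],
    [0,0,0],
    [0,0,0],
    [0,0,0],
    [0,0,0],
  ],
  jaw=[1,1,1,1,1,1,1,1],
)

```text
time_s: 42.35
tcp_pos: [0.5454, -0.0173, 0.1502]
eef_rot: [180.0, -0.0, -82.6]
contact_force: [-0.1, -0.1, 0.1]
gripper_width: 0.0008
```

```bash
python3 go.py .545 -.014 .075 -82.4;python3 - <<'E'
from h import *
c=cap('scene');cv2.imwrite('pics/scene19.png',cv2.resize(c['pixels'][80:230,240:440],None,fx=4,fy=4))
cap('wrist','wrist19'); s=cap('side')
for q in(c,s):
    W=cloud(q); a=np.radians(7.6)
    d=W-[.5205,.1695,0]; X=d[...,0]*np.cos(a)+d[...,1]*np.sin(a); Y=-d[...,0]*np.sin(a)+d[...,1]*np.cos(a); Z=d[...,2]
    for lo in (-.08,-.04,0,.04):
        f=(abs(X)<.1)&(abs(Y-lo)<.012)&(Z>.03)&(Z<.08); print(lo,f.sum(),np.median(Z[f]).round(4))
E
```

```text
pos [ 0.5454 -0.0173  0.1502] rot [ 1.7999e+02 -2.0000e-02 -8.2650e+01] t 42.4 F [-0.1 -0.1  0.1] w 0.0008
dist 0.075 rows 2 slide@cur [-0.034 -0.     0.752] slide@target yaw [-0.034 -0.     0.752]
yaw change 0.2 turn z total -0.003 rows 1
-0.08 222 0.0509
-0.04 100 0.0552
0 98 0.0558
0.04 179 0.0558
-0.08 325 0.0588
-0.04 508 0.0589
0 547 0.0587
0.04 588 0.0586
```

View pics/scene19.png

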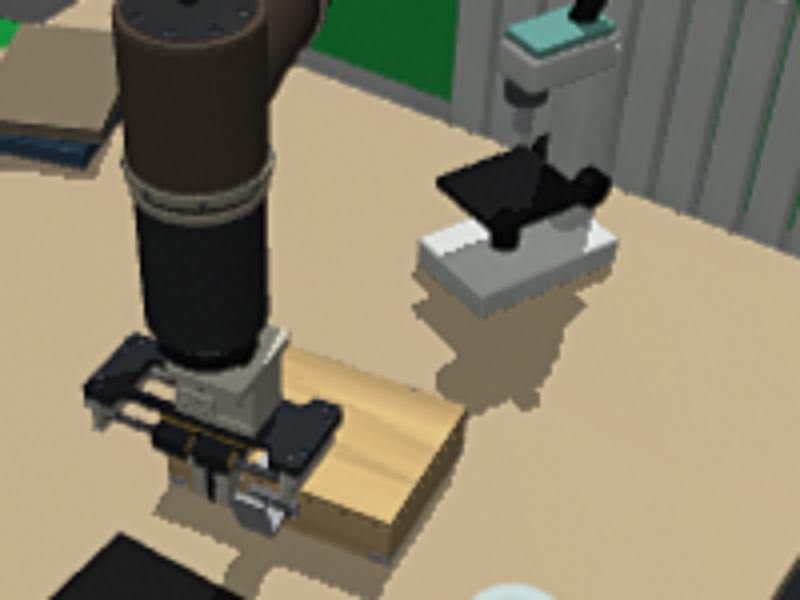

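View pics/wrist19.png

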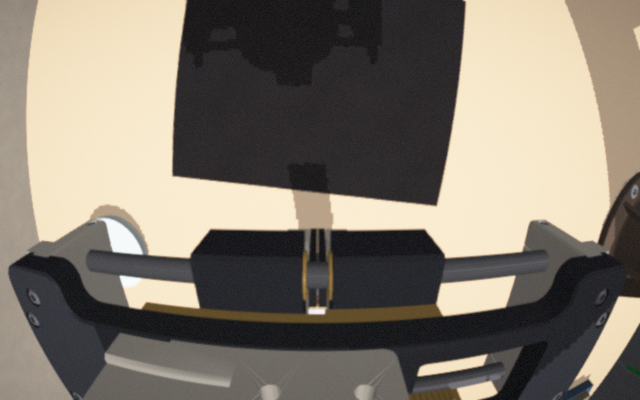

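apply_moves(
  slide=[
    [0,0,0.35],
    [0,0,0.37],
    [-0.3,0,0],
    [-0.22,0,-0.14],
    [-0.13,0,-0.06],
    [-0.13,0,-0.05],
    [-0.14,0,0.02],
    [-0.14,0,0.03],
  ],
  turn=[
    [0,0,0],
    [0,0,0],
    [0,0,0],
    [0,0,0],
    [0,0,0],
    [0,0,0],
    [0,0,0],
    [0,0,0],
  ],
  jaw=[1,1,1,1,1,1,1,1],
)

```text
time_s: 43.3
tcp_pos: [0.5316, 0.0926, 0.0983]
eef_rot: [-179.9, 0.0, -82.4]
contact_force: [1.4, -1.3, 0.9]
gripper_width: 0.0008
```

```bash
python3 go.py .545 -.014 .075 -82.4;python3 - <<'E'
from h import *
c=cap('scene');cv2.imwrite('pics/scene20.png',cv2.resize(c['pixels'][80:230,240:440],None,fx=4,fy=4))
E
```

```text
pos [0.5316 0.0926 0.0983] rot [-1.7993e+02  3.0000e-02 -8.2430e+01] t 43.3 F [ 1.4 -1.3  0.9] w 0.0008
dist 0.110 rows 3 slide@cur [1.074 0.007 0.233] slide@target yaw [1.074 0.008 0.233]
yaw change 0.0 turn z total -0.0 rows 1
```

View pics/scene20.png

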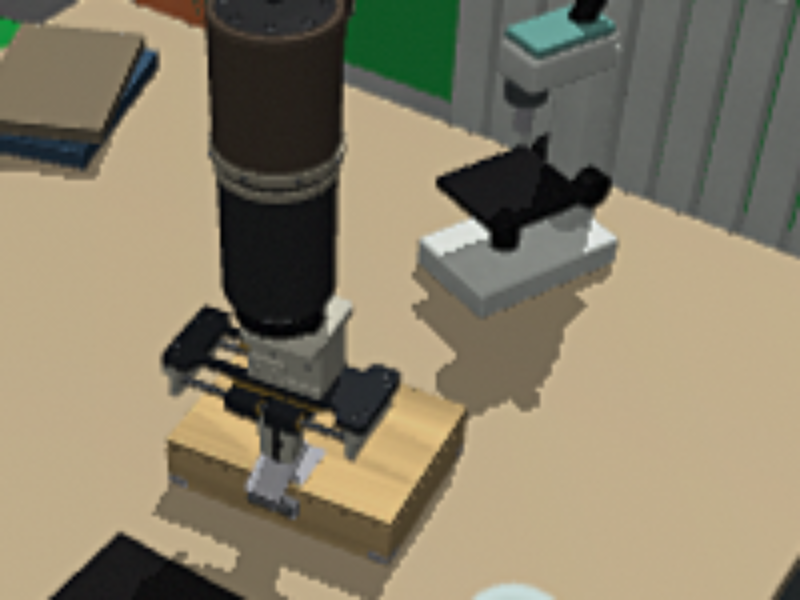

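apply_moves(
  slide=[
    [-0.12,0,0.06],
    [-0.08,0,0.07],
    [0,0,0.05],
    [0,0,0.02],
    [0,0,0],
    [0,0,0],
  ],
  turn=[
    [0,0,0],
    [0,0,0],
    [0,0,0],
    [0,0,0],
    [0,0,0],
    [0,0,0],
  ],
  jaw=[1,1,1,1,1,1],
)

```text
time_s: 43.95
tcp_pos: [0.5291, 0.1127, 0.0801]
eef_rot: [-179.9, 0.1, -82.4]
contact_force: [-13.0, 8.0, 28.1]
gripper_width: 0.0007
```

apply_moves(
  slide=[
    [0,0,-0.1],
    [0,0,-0.4],
    [0,0,-0.4],
    [-0.45,0,-0.1],
    [-0.45,0,0],
    [-0.45,0,0],
    [-0.45,0,0],
    [-0.3,0,0],
  ],
  turn=[
    [0,0,0],
    [0,0,0],
    [0,0,0],
    [0,0,0],
    [0,0,0],
    [0,0,0],
    [0,0,0],
    [0,0,0],
  ],
  jaw=[1,1,1,1,1,1,1,1],
)

```text
time_s: 44.75
tcp_pos: [0.5007, 0.3217, 0.1774]
eef_rot: [180.0, -0.0, -82.4]
contact_force: [-0.1, -0.9, 0.8]
gripper_width: 0.0006
```

```bash
python3 go.py .545 -.014 .075 -82.4;python3 - <<'E'
from m import *
c=cap('scene');cv2.imwrite('pics/scene21.png',cv2.resize(c['pixels'][140:290,230:430],None,fx=4,fy=4))
cap('wrist','wrist21'); s=cap('side'); cv2.imwrite('pics/side21.png',cv2.resize(s['pixels'][140:290,260:460],None,fx=4,fy=4))
for q in(c,s):
    W=cloud(q); a=np.radians(7.6)
    f=(W[...,2]>.050)&(W[...,2]<.063)&(W[...,0]>.35)&(W[...,0]<.7)&(W[...,1]>.03)&(W[...,1]<.3)
    print('lid',rect(W[f][:,:2]))
    d=W-[.5205,.1695,0]; X=d[...,0]*np.cos(a)+d[...,1]*np.sin(a); Y=-d[...,0]*np.sin(a)+d[...,1]*np.cos(a); Z=d[...,2]
    for lo in (-.095,-.08,-.06,-.045,0,.04):
        f=(abs(X)<.012)&(abs(Y-lo)<.006)&(Z>.03)&(Z<.12); print(lo,f.sum(),np.median(Z[f]).round(4))
E
```

```text
pos [0.5007 0.3217 0.1774] rot [ 1.7998e+02 -1.0000e-02 -8.2390e+01] t 44.8 F [-0.1 -0.9  0.8] w 0.0006
dist 0.354 rows 8 slide@cur [3.386 0.006 1.024] slide@target yaw [3.386 0.005 1.024]
yaw change -0.0 turn z total 0.0 rows 1
lid [520.5 158.8 234.4 189.2   7.6]
-0.095 35 0.0603
-0.08 16 0.064
-0.06 14 0.0638
-0.045 13 0.0638
0 19 0.0557
0.04 11 0.0558
lid [519.8 171.8 232.3 179.5   7.4]
-0.095 0 nan
-0.08 2 0.0662
-0.06 22 0.0672
-0.045 29 0.0673
0 21 0.0595
0.04 7 0.0585
  return _methods._mean(a, axis=axis, dtype=dtype,
  ret = ret.dtype.type(ret / rcount)
```

View pics/scene21.png

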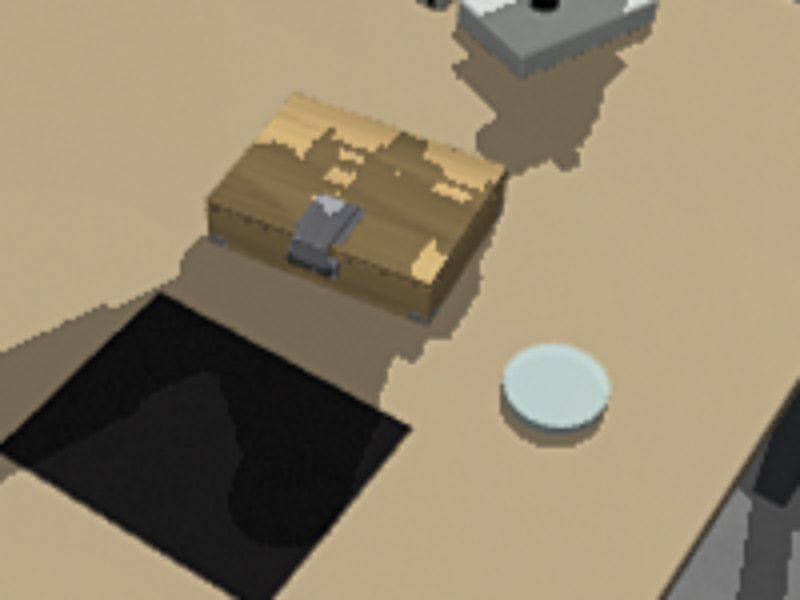

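View pics/wrist21.png

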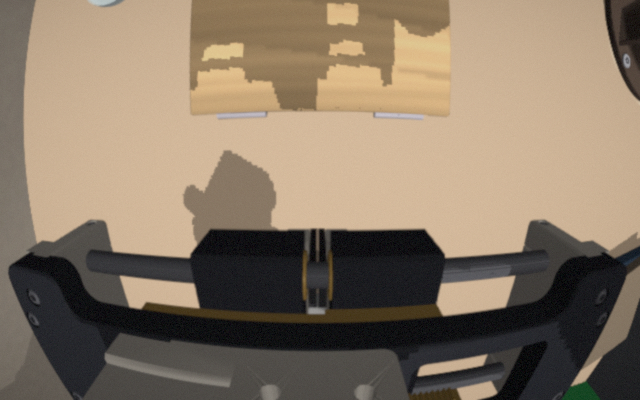

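apply_moves(
  slide=[
    [0,0,0.4],
    [0,0,0.4],
    [0,0,0.4],
    [0,0,0.24],
    [0.2,0,0],
    [0.15,0,0],
    [0.1,0,0],
    [0,0,0],
  ],
  turn=[
    [0,0,0],
    [0,0,0],
    [0,0,0],
    [0,0,0],
    [0,0,0],
    [0,0,0],
    [0,0,0],
    [0,0,0],
  ],
  jaw=[0.455,0.455,0.455,0.455,0.455,0.455,0.455,0.455],
)

```text
time_s: 45.7
tcp_pos: [0.5079, 0.2733, 0.0355]
eef_rot: [-179.9, 0.1, -82.6]
contact_force: [0.0, -0.1, 0.9]
gripper_width: 0.0472
```

Run:
```python
from h import *
s=r.get_state(); print(s['tcp_pos'].round(4),s['eef_rot'].round(2),s['contact_force'].round(1),s['gripper_width'])
cap('wrist','wrist22')
p=s['tcp_pos']; d=p[:2]-[.5205,.1695]; a=np.radians(7.5); print('local',d@[np.cos(a),np.sin(a)],d@[-np.sin(a),np.cos(a)])
```

```text
[0.5079 0.2733 0.0355] [-1.7991e+02  7.0000e-02 -8.2560e+01] [ 0.  -0.1  0.9] 0.047207596502663395
local 0.001109603858747886 0.10459279772750169
```

View pics/wrist22.png

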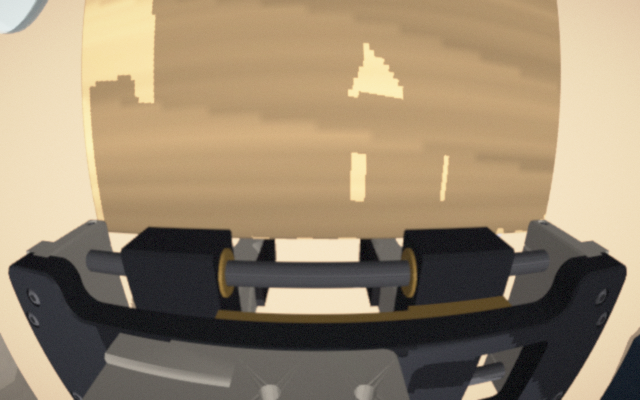

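apply_moves(
  slide=[
    [0.06,0,0],
    [0.04,0,0],
    [0.103,-0.011,0],
    [0.103,-0.011,0],
    [0.103,-0.011,0],
    [0.103,-0.011,0],
    [0.103,-0.011,0],
    [0.103,-0.011,0],
  ],
  turn=[
    [0,0,0],
    [0,0,0],
    [0,0,0.003],
    [0,0,0.003],
    [0,0,0.003],
    [0,0,0.003],
    [0,0,0.003],
    [0,0,0.003],
  ],
  jaw=[0.455,0.455,0.455,0.455,0.455,0.455,0.455,0.455],
)

```text
time_s: 46.55
tcp_pos: [0.5235, 0.2061, 0.0348]
eef_rot: [-179.8, 0.1, -83.9]
contact_force: [-0.7, 8.7, 0.1]
gripper_width: 0.0476
```

Run:
```python
from h import *
s=r.get_state(); print(s['tcp_pos'].round(4),s['eef_rot'].round(2),s['contact_force'].round(1),s['gripper_width'])
c=cap('scene','scene23')
```

```text
[0.5235 0.2061 0.0348] [-1.7984e+02  1.5000e-01 -8.3940e+01] [-0.7  8.7  0.1] 0.04763191684161472
```

View pics/scene23.png

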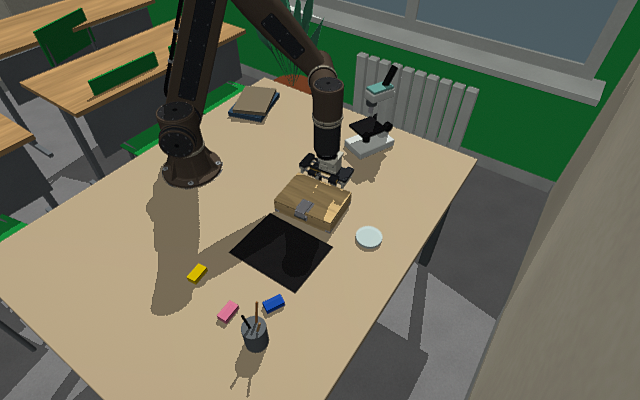

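apply_moves(
  slide=[
    [0.103,-0.011,0],
    [0.103,-0.011,0],
    [0.103,-0.011,0],
    [0.103,-0.011,0],
    [0.103,-0.011,0],
    [0.103,-0.011,0],
    [0.103,-0.011,0],
    [0.103,-0.011,0],
  ],
  turn=[
    [0,0,0.003],
    [0,0,0.003],
    [0,0,0.003],
    [0,0,0.003],
    [0,0,0.003],
    [0,0,0.003],
    [0,0,0.003],
    [0,0,0.003],
  ],
  jaw=[0.455,0.455,0.455,0.455,0.455,0.455,0.455,0.455],
)

```text
time_s: 47.4
tcp_pos: [0.5396, 0.1245, 0.0346]
eef_rot: [-179.9, 0.1, -86.0]
contact_force: [-0.9, 6.8, 0.9]
gripper_width: 0.0474
```

apply_moves(
  slide=[
    [0.103,-0.011,0],
    [0.103,-0.011,0],
    [0.103,-0.011,0],
    [0.103,-0.011,0],
    [0.103,-0.011,0],
    [0,0,0],
    [0,0,0],
  ],
  turn=[
    [0,0,0.003],
    [0,0,0.003],
    [0,0,0.003],
    [0,0,0.003],
    [0,0,0.003],
    [0,0,0],
    [0,0,0],
  ],
  jaw=[0.455,0.455,0.455,0.455,0.455,0.455,0.455],
)

```text
time_s: 48.1
tcp_pos: [0.5469, 0.0719, 0.034]
eef_rot: [180.0, -0.0, -87.3]
contact_force: [0.0, 0.7, 0.5]
gripper_width: 0.048
```

Run:
```python
from m import *
s=r.get_state(); print(s['tcp_pos'].round(4),s['eef_rot'].round(2),s['contact_force'].round(1),s['gripper_width'])
c=cap('scene','scene24'); w=cap('wrist','wrist24'); d=cap('side','side24')
for q in(c,d):
    W=cloud(q)
    f=(W[...,2]>.050)&(W[...,2]<.063)&(W[...,0]>.35)&(W[...,0]<.75)&(W[...,1]>-.25)&(W[...,1]<.12)
    print('lid',rect(W[f][:,:2]))
```

```text
[0.5469 0.0719 0.034 ] [ 1.7998e+02 -2.0000e-02 -8.7340e+01] [0.  0.7 0.5] 0.047973873751208755
lid [550.6 -24.4 235.2 206.6   2.7]
lid [550.5 -11.2 233.  193.6   4. ]
```

View pics/scene24.png

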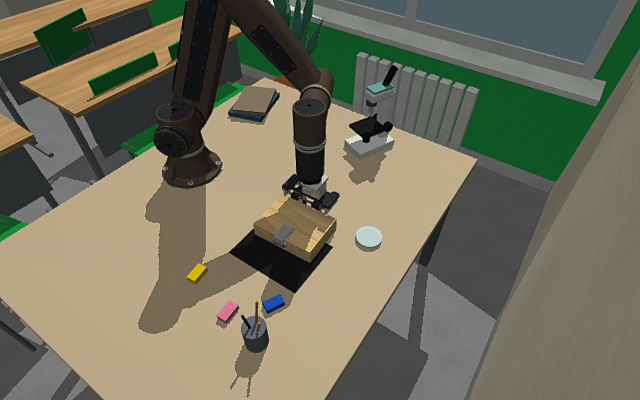

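View pics/wrist24.png

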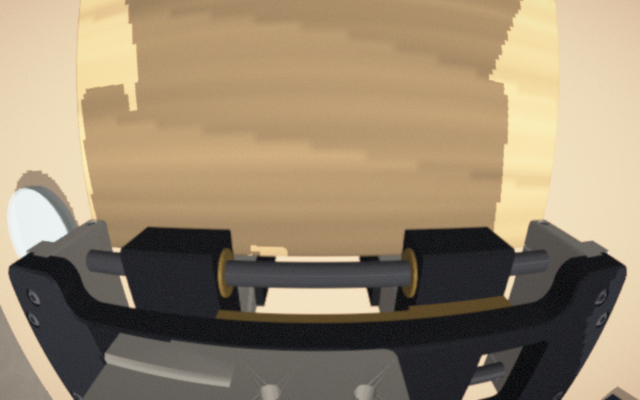

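apply_moves(
  slide=[
    [0.104,-0.01,0],
    [0.104,-0.01,0],
    [0.104,-0.01,0],
    [0.104,-0.01,0],
    [0.104,-0.01,0],
    [0.104,-0.01,0],
    [0.104,-0.01,0],
    [0.05,-0.005,0],
  ],
  turn=[
    [0,0,0.0027],
    [0,0,0.0027],
    [0,0,0.0027],
    [0,0,0.0027],
    [0,0,0.0027],
    [0,0,0.0027],
    [0,0,0.0027],
    [0,0,0.0013],
  ],
  jaw=[0.455,0.455,0.455,0.455,0.455,0.455,0.455,0.455],
)

```text
time_s: 49.05
tcp_pos: [0.5577, -0.005, 0.0341]
eef_rot: [-180.0, 0.1, -89.1]
contact_force: [-0.5, 6.8, -0.5]
gripper_width: 0.0477
```

apply_moves(
  slide=[
    [0,0,0],
    [0,0,0],
  ],
  turn=[
    [0,0,0],
    [0,0,0],
  ],
  jaw=[0.455,0.455],
)

```text
time_s: 49.25
tcp_pos: [0.5571, -0.0056, 0.034]
eef_rot: [180.0, -0.0, -89.1]
contact_force: [1.0, 0.5, 0.0]
gripper_width: 0.0481
```

Run:
```python
from m import *
s=r.get_state(); print(s['tcp_pos'].round(4),s['eef_rot'].round(2),s['contact_force'].round(1),s['gripper_width'])
c=cap('scene','scene25'); d=cap('side','side25')
cv2.imwrite('pics/s25.png',cv2.resize(c['pixels'][170:310,215:355],None,fx=4.2,fy=4.2,interpolation=cv2.INTER_CUBIC))
cv2.imwrite('pics/d25.png',cv2.resize(d['pixels'][130:240,280:430],None,fx=5,fy=5,interpolation=cv2.INTER_CUBIC))
```

```text
[ 0.5571 -0.0056  0.034 ] [ 1.7998e+02 -2.0000e-02 -8.9070e+01] [1.  0.5 0. ] 0.048142261756059394
```

View pics/s25.png

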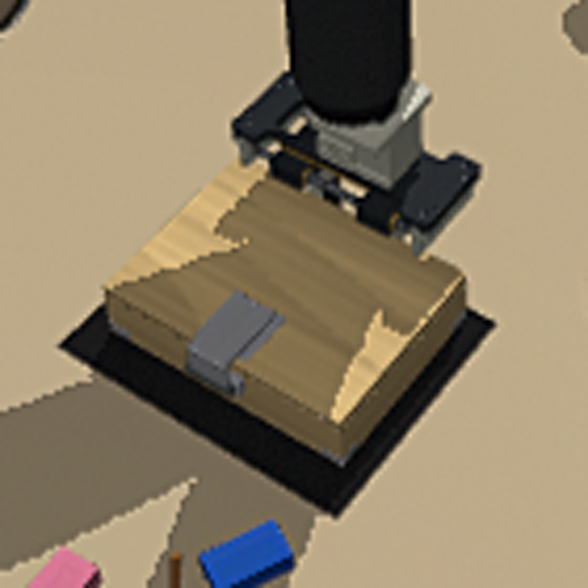

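View pics/d25.png

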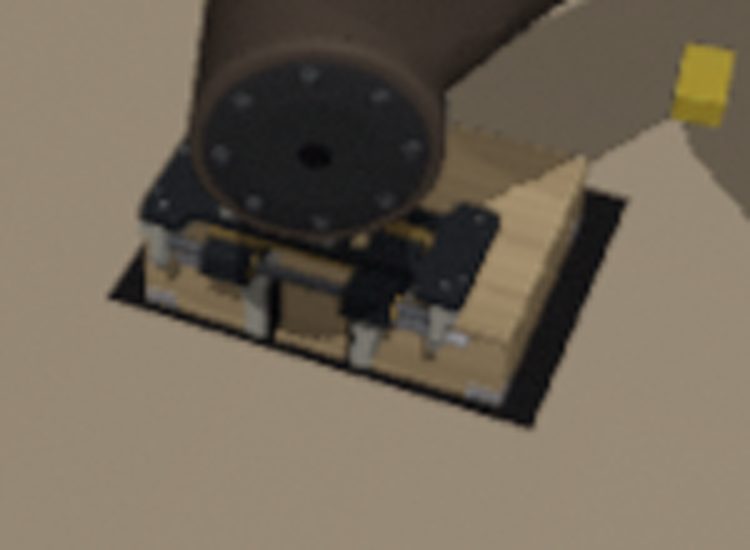

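Run:
```python
from h import *
c=cap('scene');d=cap('side')
S=lambda u,v,z=0:(onplane(c,u/4.2+215-.4,v/4.2+170-.4,z)[:2]*1000).round(1)
D=lambda u,v,z=0:(onplane(d,u/5+280-.4,v/5+130-.4,z)[:2]*1000).round(1)
print('scene mat',S(60,345),S(336,516),S(494,322)); print('case bottom FL FR BR',S(112,328),S(345,463),S(464,310))
print('lid FL,FR,BR',S(104,288,58.5e-3),S(333,420,.0585),S(465,273,.0585))
print('side mat near-left, near-right, far-right',D(108,296),D(533,428),D(629,204)); print('case bottom BL?,BR?',D(146,302),D(503,404))
```

```text
scene mat [ 421.4 -227.9] [ 698.1 -225.6] [695.4  -8.4]
case bottom FL FR BR [ 444.  -191.3] [ 676.  -185.3] [668.3 -12.3]
lid FL,FR,BR [ 448.9 -193.8] [ 670.6 -189.2] [672.6 -19.1]
side mat near-left, near-right, far-right [697.6  -6.4] [417.9  -9.5] [ 419.6 -222.5]
case bottom BL?,BR? [673.2 -11.4] [440.1 -20.4]
```

apply_moves(
  slide=[
    [0.05,-0.003,0],
    [0.05,-0.003,0],
    [0.05,-0.003,0],
    [0,0,0],
    [0,0,0],
  ],
  turn=[
    [0,0,0.0012],
    [0,0,0.0012],
    [0,0,0.001],
    [0,0,0],
    [0,0,0],
  ],
  jaw=[0.455,0.455,0.455,0.455,0.455],
)

```text
time_s: 49.95
tcp_pos: [0.5586, -0.0203, 0.0341]
eef_rot: [-180.0, 0.0, -89.4]
contact_force: [0.5, 1.5, -0.8]
gripper_width: 0.0477
```

apply_moves(
  slide=[
    [-0.1,0,0],
    [-0.4,0,0],
    [-0.4,0,-0.1],
    [0,0,-0.45],
    [0,0,-0.45],
    [0,0,-0.45],
    [0,0,-0.45],
    [0,0,-0.45],
  ],
  turn=[
    [0,0,0],
    [0,0,0],
    [0,0,0],
    [0,0,0],
    [0,0,0],
    [0,0,0],
    [0,0,0],
    [0,0,0],
  ],
  jaw=[0.455,0.455,0.455,0.455,0.455,0.455,0.455,0.455],
)

```text
time_s: 50.75
tcp_pos: [0.5566, 0.0697, 0.2712]
eef_rot: [180.0, -0.0, -89.3]
contact_force: [1.3, 0.8, -0.4]
gripper_width: 0.0474
```

Run:
```python
from m import *
s=r.get_state(); print(s['tcp_pos'].round(4),s['eef_rot'].round(2))
c=cap('scene'); d=cap('side'); w=cap('wrist','wrist26')
cv2.imwrite('pics/s26.png',cv2.resize(c['pixels'][170:310,215:355],None,fx=4.2,fy=4.2,interpolation=cv2.INTER_CUBIC))
cv2.imwrite('pics/d26.png',cv2.resize(d['pixels'][130:240,280:430],None,fx=5,fy=5,interpolation=cv2.INTER_CUBIC))
for q in(c,d):
    W=cloud(q)
    f=(W[...,2]>.050)&(W[...,2]<.063)&(W[...,0]>.35)&(W[...,0]<.75)&(W[...,1]>-.25)&(W[...,1]<.02)
    print('lid',rect(W[f][:,:2]))
```

```text
[0.5566 0.0697 0.2712] [ 1.800e+02 -1.000e-02 -8.935e+01]
lid [ 559.9 -125.8  234.5  186.9    0.6]
lid [ 561.3 -118.4  232.8  191.     0.9]
```

View pics/s26.png

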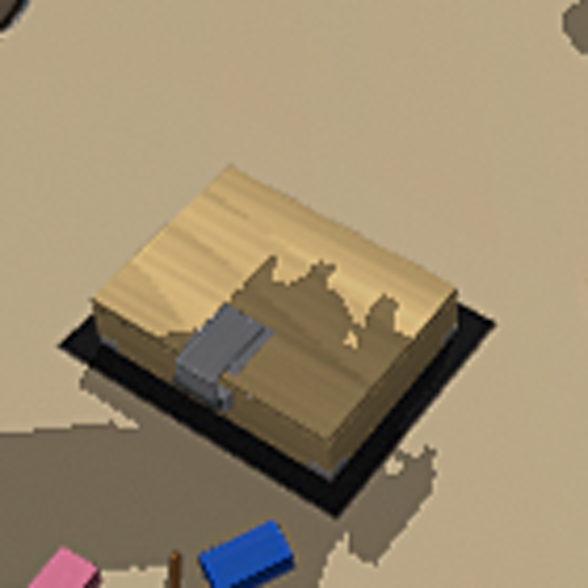

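View pics/d26.png

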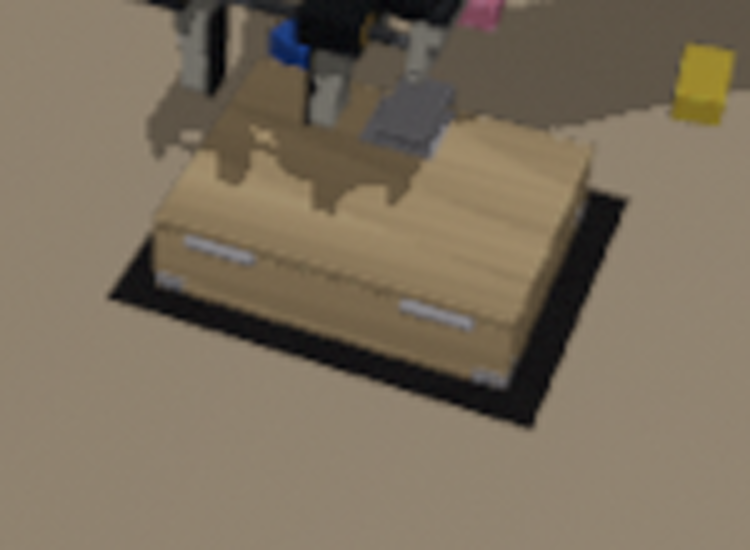

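View pics/wrist26.png

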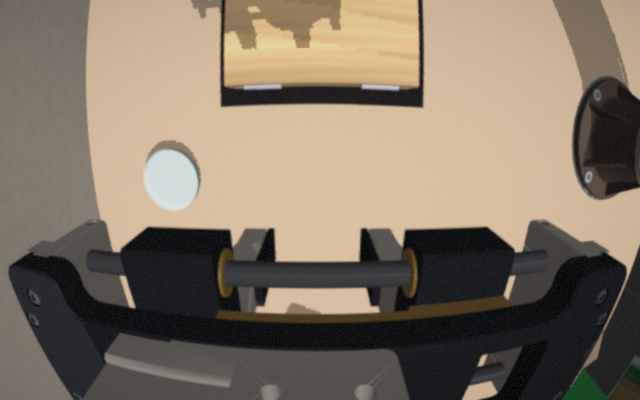

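apply_moves(
  slide=[
    [0,0,-0.4],
    [-0.1,0,-0.4],
    [-0.3,0,-0.1],
    [0,0,0],
    [0,0,0],
  ],
  turn=[
    [0,0,0],
    [0,0,0],
    [0,0,0],
    [0,0,0],
    [0,0,0],
  ],
  jaw=[0.455,0.455,0.455,0.455,0.455],
)

```text
time_s: 51.4
tcp_pos: [0.5563, 0.1101, 0.3577]
eef_rot: [179.9, -0.0, -89.3]
contact_force: [1.1, 0.0, -1.4]
gripper_width: 0.048
```

Run:
```python
from m import *
c=cap('scene'); d=cap('side'); w=cap('wrist','wrist27')
cv2.imwrite('pics/w27.png',cv2.resize(w['pixels'][0:140,200:440],None,fx=3.3,fy=4,interpolation=cv2.INTER_CUBIC))
S=lambda u,v,z=0:(onplane(c,u/4.2+215-.4,v/4.2+170-.4,z)[:2]*1000).round(1)
D=lambda u,v,z=0:(onplane(d,u/5+280-.4,v/5+130-.4,z)[:2]*1000).round(1)
print('scene mat',S(60,345),S(336,516),S(494,322)); print('case bottom FL FR BR',S(98,340),S(333,477),S(456,331))
print('lid FL,FR,BR,BL',S(92,300,58.5e-3),S(324,439,.0585),S(457,292,.0585),S(230,163,.0585))
print('side mat',D(108,296),D(533,428),D(629,204)); print('case bottom back',D(155,286),D(506,386)); print('lid back',D(155,223,.0585),D(514,324,.0585),'front',D(593,147,.0585))
```

```text
scene mat [ 421.4 -227.9] [ 698.1 -225.6] [695.4  -8.4]
case bottom FL FR BR [ 442.9 -206.8] [ 676.  -200.3] [675.  -33.8]
lid FL,FR,BR,BL [ 449.4 -208. ] [ 675.2 -206. ] [678.1 -38.5] [444.  -34.3]
side mat [697.6  -6.4] [417.9  -9.5] [ 419.6 -222.5]
case bottom back [674.1 -26.6] [443. -35.]
lid back [671.1 -24. ] [443.  -30.5] front [ 445.8 -200. ]
```

View pics/w27.png

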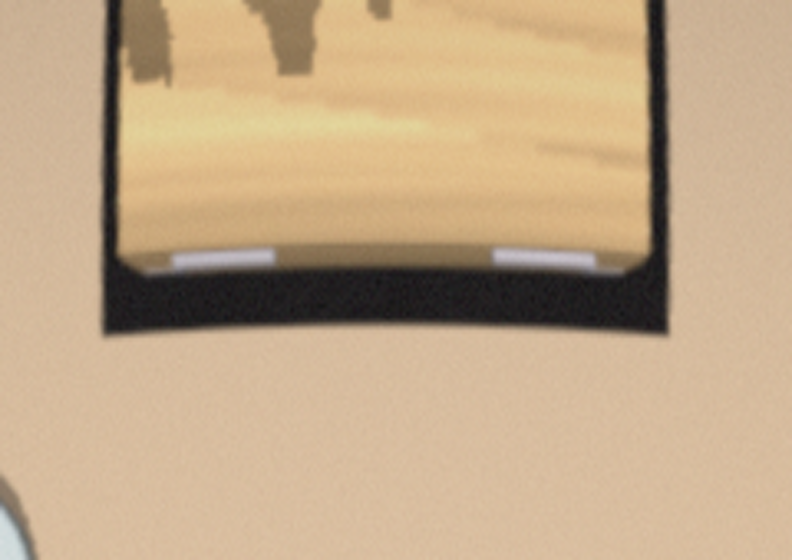

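Run:
```python
from m import *
w=cap('wrist')
f=lambda u,v,z=0:(onplane(w,(u+.5)/3.3+200-.5,(v+.5)/4-.5,z,True)[:2]*1000).round(1)
print('mat',f(103,335),f(668,335),'case bot',f(148,274),f(625,273),'lid',f(118,255,.0585),f(652,256,.0585))
# row-wise side edges: mat outer boundary & lid boundary, columnwise dark transitions
im=w['pixels'].astype(int).max(2); L=[];R_=[];ML=[];MR=[]
for v in range(4,58,3):
    row=im[v]<48; u=np.where(row[200:440])[0]+200
    l=u[u<300]; g=u[u>340]
    if len(l) and len(g): ML.append(f((l.min()-.5-200+.5)*3.3,v*4+2)); L.append(f((l.max()+.5-200+.5)*3.3,v*4+2,.0585)); R_.append(f((g.min()-.5-200+.5)*3.3,v*4+2,.0585)); MR.append(f((g.max()+.5-200+.5)*3.3,v*4+2))
for n,a in(('mat+x',ML),('lid+x',L),('lid-x',R_),('mat-x',MR)):
    a=np.array(a); p=np.polyfit(a[:,1],a[:,0],1); print(n,len(a),'x at y=-90: %.1f'%np.polyval(p,-90),'angle %.2f'%-np.degrees(np.arctan(p[0])), 'resid %.2f'%np.std(a[:,0]-np.polyval(p,a[:,1])))
# back edge: mat back boundary by columns ; case-bottom to mat boundary
B=[];C=[]
for u in range(250,385,3):
    col=im[55:95,u]<48; v=np.where(col)[0]+55
    if len(v): B.append(onplane(w,u,v.max()+.5,0,True)[:2]*1000); C.append(onplane(w,u,v.min()-.5,0,True)[:2]*1000)
for n,a in(('mat back',B),('case back bottom',C)):
    a=np.array(a); p=np.polyfit(a[:,0],a[:,1],1); print(n,len(a),'y at x=560 %.1f'%np.polyval(p,560),'angle %.2f'%np.degrees(np.arctan(p[0])),'resid %.2f'%np.std(a[:,1]-np.polyval(p,a[:,0])))
```

```text
mat [698.9  -5.7] [419.6  -8.7] case bot [675.8 -30. ] [442.1 -33. ] lid [675.8 -30.4] [443.6 -32.5]
mat+x 18 x at y=-90: 697.4 angle 0.99 resid 0.57
lid+x 18 x at y=-90: 678.1 angle 0.32 resid 0.50
lid-x 18 x at y=-90: 443.2 angle 0.61 resid 0.52
mat-x 18 x at y=-90: 422.1 angle 0.49 resid 0.60
mat back 45 y at x=560 -9.2 angle 0.56 resid 0.43
case back bottom 45 y at x=560 -29.1 angle 0.77 resid 0.47
```

Run:
```python
from m import *
for n in('scene','side'):
    W=cloud(cap(n,n+'28')); d=W-[.5598,-.1175,0]
    for lo in (-.06,-.045,0,.05):
        f=(abs(d[...,0])<.012)&(abs(d[...,1]-lo)<.006)&(d[...,2]>.03)&(d[...,2]<.12); print(n,lo,f.sum(),np.median(d[...,2][f]).round(4))
print(r.get_state()['time_s']); r.close_job()
```

```text
scene -0.06 22 0.0637
scene -0.045 22 0.0646
scene 0 18 0.0568
scene 0.05 20 0.0555
side -0.06 20 0.0665
side -0.045 20 0.0667
side 0 21 0.0586
side 0.05 20 0.0582
51.7
the job is handed in; nothing more can be done
```

View pics/scene28.png

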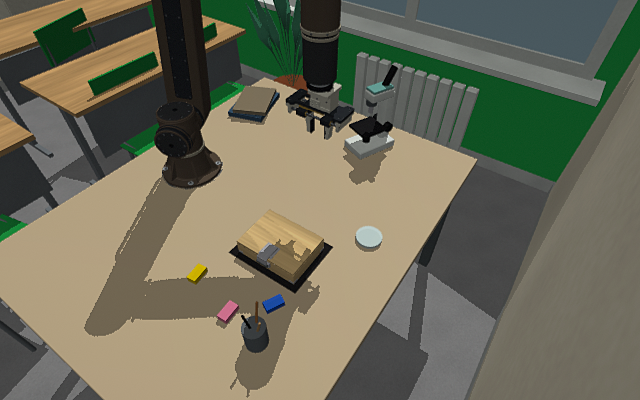

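The job is done and handed in at 51.7 s. All five blocks (flower, black beetle, leaf, shell, brown beetle) went flat on the case floor with gaps between them. I then shut the lid, folded the clamp down, and pushed the case onto the mat without lifting it. The yellow, pink and blue look-alikes, the microscope, the dish and the cup were left alone.

**Lid and clamp:** the side camera put the lid top at 58–59 mm and the clamp top at 66.5–67 mm, against 58.5 and 66.5 mm nominal. The scene camera read both about 2–3 mm low, as its calibration offset did all along.

**Position on the mat:** in x, the case centre is within about 1 mm of the mat centre. In y, the front margin was 23 mm and the back margin 23–24 mm, where 24 mm is centred. The case angle is about 0.3–0.9° against 0.5–1.0° for the mat.

**Checks that disagreed:**
- One wrist-camera edge fit gave a 20 mm back margin. I put that down to shadow on the dark mask.
- Some hand-picked bottom corners suggested up to 2° of turn, which the other edges did not confirm.
- The blocks could not be seen once the lid was shut. They were last seen flat and apart just before that.

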